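# Prop the imager's hood and change its cassettes

## Task

Open the bench imager's clear hood and swing its prop rod up until the tip sits in the orange socket, so that the hood is held open. Then move every used cassette (orange cap) into the blue waste tray, put every fresh cassette (blue cap) upright in a bay of its own, sitting flat on the bay's floor, and only then swing the keeper bar over them until it snaps shut. Leave the hood propped open, and do not knock the glass dish about.

Things in the scene. Friction and masses are not known exactly. Their poses are not given: they have to be found in the camera images.
- imager: bench imager, fixed, white: base 250 (its x) by 290 (its y) by 24 mm high. Origin: centre of its underside, on the table; x points away from the robot, y to the left, its yaw varies. A black loading deck 30 mm above the table holds four bays in a row along y. A rear housing 112 mm high fills x = 105 to 205 mm (a blue camera head on top of it reaches 165 mm).
- hood (a joint): hinge of the clear hood (panel 185 by 260 mm, 5 mm thick, white edges), rad: 0 = closed (level), grows as the front edge rises, stop at 1.45. The hinge axis runs along the imager's y through its point x = 100, z = 115 mm. A damped friction stay: the hood stays where it is left above about 1.0 rad and sinks back slowly below that; lifting at the handle takes about 4 to 8 N.
- hood_handle (a point): centre of the hood's blue handle bar (12 mm thick, free length 110 mm, along the imager's y), 225 mm from the hinge axis and 40 mm clear of the panel's front edge, so that it can be pinched from above, fingers before and behind it; it turns freely between flat fingers. Height 118 mm when closed, about 340 mm at the stop.
- prop (a joint): hinge of the steel prop rod (8 mm thick, 214 mm long) on the imager's right (-y) side, rad: 0 = lying level, pointing at the robot; grows as the rod swings up and back; 1.795 = tip seated in the hood's socket, stop at 1.801. Axis along the imager's y through its point x = 30, z = 55 mm. It stays where it is left (friction about 1 N at the knob).
- prop_knob (a point): grip point of the rod's orange knob: a round stub 16 mm thick and 60 mm long, along the imager's y, standing out to -y from the rod, 150 mm from the rod's hinge axis; this point is 42 mm out from the rod. It can be pinched from above across x and turns between the fingers as the rod swings.
- prop_tip (a point): centre of the cross pin (10 mm thick, along the imager's y) at the rod's end, 214 mm from the rod's axis, the part that enters the socket
- socket (a point): seat in the orange fork on the hood's right edge, where the pin's centre belongs (within 9 mm), 150 mm from the hood's hinge. The fork's slot is 18 mm wide, with a flared mouth on the hood's underside and a 3 mm lip on its upper side that keeps the pin in: with the hood lifted to its stop the pin swings straight in as the rod comes up; a hood standing lower (down to about 1.36 rad) is pushed up by the pin until it passes the lip; below that the pin may miss.
- keeper (a joint): hinge of the keeper, a steel bail (bar 10 mm thick along the imager's y, red sleeve in the middle, on two arms), rad: 0 = shut, lying 7 mm above the tops of loaded cassettes; grows as it swings up and over towards the robot, stop at 2.27. Axis along the imager's y through its point x = -110, z = 50 mm. It stays where it is left. A sprung ball catch holds it once shut: the last 0.2 rad takes about 5 to 8 N downwards on the bar until it snaps past and goes to 0.
- keeper_bar (a point): middle of the keeper's bar (red sleeve), 79 mm from the keeper's axis; when shut it lies at the imager's x = -40, y = 0, z = 86 mm, midway between bay2 and bay3. It can be pinched from above across x (when open too) and turns between the fingers, or be pushed with closed fingers.
- bay1 (a point): centre of the floor of bay 1 (numbered from the robot's right to left, 66 mm apart), 30 mm above the table; the bay is 68 mm (imager's x) by 44 mm (its y), between ribs 8 mm high; axes as the imager's
- bay2 (a point): centre of the floor of bay 2 (numbered from the robot's right to left, 66 mm apart), 30 mm above the table; the bay is 68 mm (imager's x) by 44 mm (its y), between ribs 8 mm high; axes as the imager's
- bay3 (a point): centre of the floor of bay 3 (numbered from the robot's right to left, 66 mm apart), 30 mm above the table; the bay is 68 mm (imager's x) by 44 mm (its y), between ribs 8 mm high; axes as the imager's
- bay4 (a point): centre of the floor of bay 4 (numbered from the robot's right to left, 66 mm apart), 30 mm above the table; the bay is 68 mm (imager's x) by 44 mm (its y), between ribs 8 mm high; axes as the imager's
- fresh1_c (a point): centre of a fresh cassette: white block with a blue cap, 60 mm (its x) by 36 mm (its y) by 44 mm high (z up), 0.1 to 0.2 kg; on the table; may be absent (None). It fits a bay either way round with its long side along the imager's x, and then this point is 22 mm above the bay's floor
- fresh2_c (a point): centre of a fresh cassette: white block with a blue cap, 60 mm (its x) by 36 mm (its y) by 44 mm high (z up), 0.1 to 0.2 kg; on the table; may be absent (None). It fits a bay either way round with its long side along the imager's x, and then this point is 22 mm above the bay's floor
- fresh3_c (a point): centre of a fresh cassette: white block with a blue cap, 60 mm (its x) by 36 mm (its y) by 44 mm high (z up), 0.1 to 0.2 kg; on the table; may be absent (None). It fits a bay either way round with its long side along the imager's x, and then this point is 22 mm above the bay's floor
- fresh4_c (a point): centre of a fresh cassette: white block with a blue cap, 60 mm (its x) by 36 mm (its y) by 44 mm high (z up), 0.1 to 0.2 kg; on the table; may be absent (None). It fits a bay either way round with its long side along the imager's x, and then this point is 22 mm above the bay's floor
- used1_c (a point): centre of a used cassette: grey block with an orange cap, same sizes and axes; starts in a bay; may be absent (None)
- used2_c (a point): centre of a used cassette: grey block with an orange cap, same sizes and axes; starts in a bay; may be absent (None)
- used3_c (a point): centre of a used cassette: grey block with an orange cap, same sizes and axes; starts in a bay; may be absent (None)
- used4_c (a point): centre of a used cassette: grey block with an orange cap, same sizes and axes; starts in a bay; may be absent (None)
- waste_tray: blue open tray, fixed, 170 mm (its x) by 210 mm (its y), walls 4 mm thick and 35 mm high, floor 4 mm thick; origin under its centre; room for all used cassettes side by side
- dish: closed glass dish, 88 mm across, 14 mm high, bystander; origin at the centre of its underside
Not all that is in view belongs to the job. Leave any pink or red look-alike of the part that bears fresh4_c alone.

How it is judged:
By the outcome, as a careful person would: the job done as asked, in the order asked, and still so for the second after the job is handed in, with the robot touching nothing.
Of fresh1, fresh2, fresh3, fresh4 only 2 to 3 are there at a start; the rules pass over those that are not, and their reading is None.
Of used1, used2, used3, used4 only 1 to 2 are there at a start; the rules pass over those that are not, and their reading is None.
At some moment in a run one of fresh1, fresh2, fresh3, fresh4 may be knocked a few centimetres aside while the robot is not near it.
Once in a run the grip may slacken for a moment while it holds something.
It also fails if it takes over 210 s, if anything falls off the work surface, if the arm or the gripper's body presses on something with over 40 N, if the wrist force passes 120 N, or if a joint passes its speed limit or range.

## Robot

A 7-joint arm with a two-finger parallel gripper is mounted at the origin on the work surface. World frame = base frame: x ahead of the robot, y to its left, z up, the work surface at z = 0. Lengths are in m, angles in rad, forces in N, time in s.
With the tool pointing down it reaches from about 0.4 to 0.925 m from the base axis. Payload 4.1 kg.
Tool frame: the origin (TCP) lies at the very end of the fingers, on their centre line; the grasp point (between the pads) lies 19 mm behind it; z points along the fingers, y is the line along which they close (so a half turn about z gives the same grasp; the last joint's range is limited). The gripper opens to 85 mm and grips with 20 to 120 N. Pads are 22 mm wide; open, the fingers measure 114 mm over their backs; the gripper's body (76 mm by 85 mm) begins 54 mm behind the grasp point. The pads swing forward as they close: fully open they stand 13 mm farther back than shut.
Start: joints at [1.183, 0.398, 0.045, 1.537, -0.019, 1.207, -0.051], TCP at [0.185, -0.623, 0.231] pointing down, gripper open.
Joint ranges: [-2.82, 2.82], [-0.49, 2.23], [-1.37, 1.46], [0, 2.46], [-1.36, 4.5], [0.23, 2], [-2.94, 2.94]. Speed limits (rad/s): [2.57, 2.57, 3.14, 3.14, 3.14, 3.14, 3.14].

## Interface

Orientations are given as a rotation vector (axis times angle).
In Python, from workcell import status, optics, job gives the robot as it stands.
- The arm moves only by the shell command python3 -m jog 'ROWS' [OPENING] [FORCE]. ROWS is JSON, a list of rows, each an object with "linear": the shift along the tool's x, y, z in mm, a list of three; "angular": the turn, a rotation vector about the tool's x, y, z in degrees, a list of three. In form: [{"linear": [tx, ty, tz], "angular": [rx, ry, rz]}, ...]. A call has 1 to 10 rows; each row shifts and turns the commanded pose from where the row before left it, along the tool's axes as they then stand; what a row does not reach is not made up. A row lasts 1/10 s, in which the tool goes at most 50 mm and 8.59 degrees, less where a joint would pass 70% of its speed; a pose out of reach is approached as far as the arm can. A call is refused whole if a number of a shift passes 50 or a number of a turn 8.59, either way. A call with a gripper value outside its range is refused whole. OPENING is the finger opening in mm, from 0 to 85.4, set as the call begins (- or left out, the last holds). The fingers move at their own pace and stop on an object; FORCE is the grip in N (left out, the last holds). Time passes only in rows, so rows that do not move let the fingers close. It gives the time, the measured TCP pose, the force, the opening and the grip force at its end, in the units of the state.
- status.read_state(): the state, without advancing time (a new reading comes with each control period).
- optics.camera(name): name is "side" or "top" or "wrist"; returns (picture, depth): 384x512x3 uint8, red, green, blue; 384x512 float32, m along the optical axis (not along the pixel's ray), 0 where there is no reading.
- optics.get_calibration(name): a dict with "fx", "fy", "cx", "cy" (pixels), "R" (3x3) and "t" (3): a world point X has camera coordinates R X + t. Camera axes: x right, y down, z forward; pixel columns grow to the right and rows downward; lengths in m; the calibration is good to about 2 mm. The wrist camera is an equidistant fisheye: a pixel r from the principal point sees the ray r / f radians off the axis. A picture is of the moment at which its call begins: read the wrist's pose just before it. get_calibration takes no time and is no camera call; for the wrist camera it gives the pose at the moment of the call.
- job.job_done(): hands the job in; it is judged then, once.
Trained networks look in the newest picture that a camera, given by its name, has taken for a name from the list of things; names that differ only in an ending like _2 or _b are one class to them, and where a whole thing is asked for, a point or a joint stands for the part that bears it (a point fixed in the world has none). Each returns a list of dicts, best first, with "p" (0 to 1); they miss things now and then, are a little off and sometimes report something else, mostly with a low value. They report only what shows in the picture. A call takes as long as a camera call. They do not tell look-alikes from the thing itself.
- optics.outline_of(camera, label): "mask" (384x512 bool, what is visible of it) and "extent" ([centre column, centre row, width, height] in pixels, round what is visible of it).
- optics.tip_of(camera, label): "pixel" ([column, row] in pixels: a listed point, or the origin of a listed thing).
The state is a dict: "t": time; "qpos": joint angles; "joint_vel": joint speeds; "tau": joint torques, N m; "tool_pos": TCP position; "eef_rot": TCP orientation; "wrist_force": force on the tool from outside, world axes, zero at the start; "ft_torque": the same for the moment, N m; "finger_gap": finger opening in m; "gripper_force": force on a finger pad.
Only numpy, scipy, OpenCV 4.12 (cv2) and the standard library are available. Lean on these libraries where they do the work, as an engineer would, in place of code of your own. Each camera call takes 0.05 s, during which the arm holds its last target. There are 200 camera calls.

## Working session

There is one attempt and no reset: what is moved stays moved. The work goes in short steps, Python scripts to look and compute and a shell command to move; the robot and the scene stay as the last step left them, time stands still between calls to the robot, and variables do not carry over. Pictures are saved under pics/ and viewed, at most 14 in all, crops included, and the job is handed in when it is done.

```bash
ls; mkdir -p pics; cat > h.py <<'E'
import numpy as np, cv2
from scipy.spatial.transform import Rotation as Ro
from workcell import status, optics, job
def snap(cam,name=None,crop=None,scale=1):
    p,d=optics.camera(cam)
    if name:
        q=p if crop is None else p[crop[1]:crop[3],crop[0]:crop[2]]
        q=cv2.resize(q,None,fx=scale,fy=scale,interpolation=cv2.INTER_CUBIC)
        cv2.imwrite('pics/'+name+'.png',q[:,:,::-1])
    return p,d
def cast(cam,px,z=None,depth=None):
    """pixel -> world, on plane z or with depth"""
    c=optics.get_calibration(cam);R=np.array(c['R']);t=np.array(c['t'])
    r=np.array([(px[0]-c['cx'])/c['fx'],(px[1]-c['cy'])/c['fy'],1.])
    o=-R.T@t;v=R.T@r
    if depth is not None:return o+v*depth
    return o+v*(z-o[2])/v[2]
def cloud(cam,d):
    c=optics.get_calibration(cam);R=np.array(c['R']);t=np.array(c['t'])
    v,u=np.mgrid[:d.shape[0],:d.shape[1]]
    P=np.stack([(u-c['cx'])/c['fx']*d,(v-c['cy'])/c['fy']*d,d],-1)
    return (P-t)@R
def pose():
    s=status.read_state();return np.array(s['tool_pos']),Ro.from_rotvec(s['eef_rot']),s
E
python3 - <<'E'
from h import *
for c in('top','side'):
    p,d=snap(c,c+'0',scale=1.5)
    k=optics.get_calibration(c);print(c,k['fx'],k['cx'],k['cy'],-np.array(k['R']).T@k['t'])
p,R,s=pose();print(s['t'],p,R.as_matrix().round(3))
E
```

```text
pics
top 462.6603205607606 250.0487958069602 194.0156117438245 [ 0.40620793 -0.05386111  1.72287165]
side 476.4646597988785 255.48757581827402 196.73598405379053 [ 0.19119588 -0.9709284   1.10429232]
0.1 [ 0.18500198 -0.62253559  0.23037243] [[ 0.959  0.285 -0.001]
 [ 0.285 -0.959  0.002]
 [-0.    -0.002 -1.   ]]
```

View pics/top0.png

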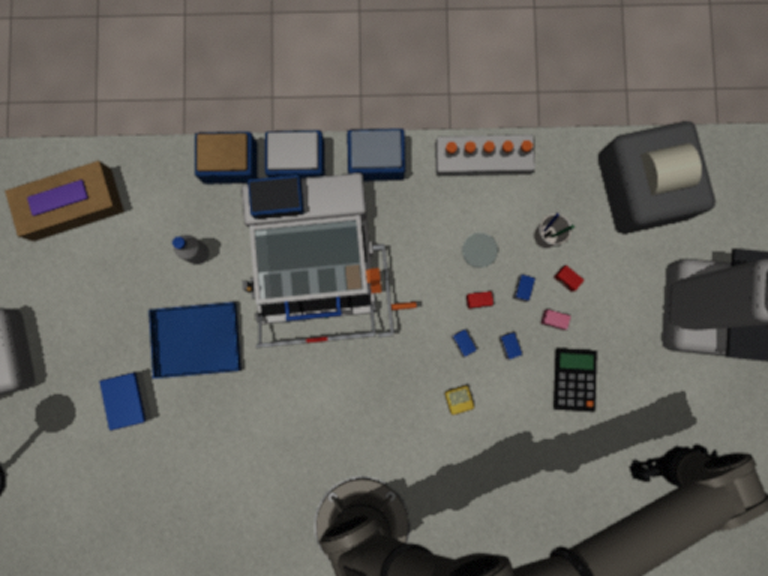

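View pics/side0.png

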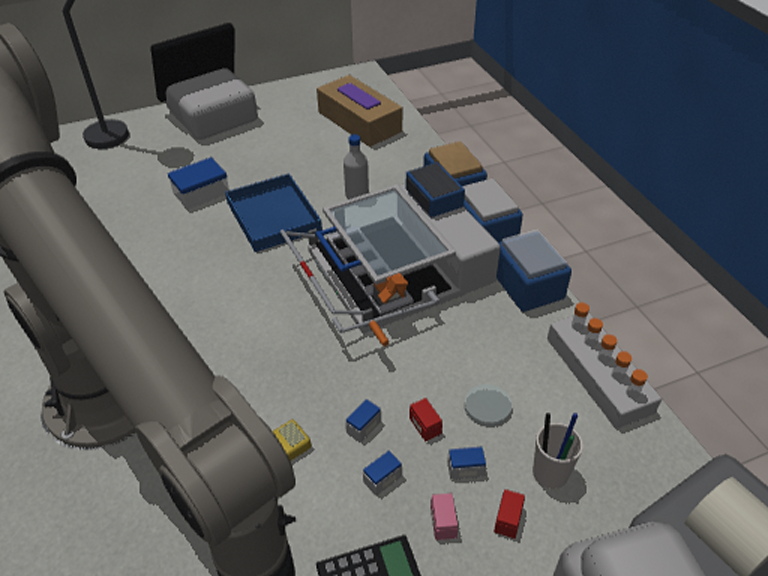

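The top view (1.5x) shows the imager at about (310,270) with its handle at (313,308), the keeper bar at (316,340) and the knob at (403,306). The tray is at (196,340) and the dish at (480,250).

Candidates for fresh cassettes:
- Blue caps at (525,288), (465,343) and (512,345). I choose these.
- Red blocks at (480,300) and (570,278), and a pink one at (556,319). These are look-alikes, so I leave them.
- A large blue-lidded box at (122,400). It is too big.
- A yellow block at (459,400). Not part of the job.

A brownish cap at (353,275), seen through the hood, is probably a used cassette in bay 1.

```bash
python3 - <<'E'
from h import *
p,d=snap('top','topc',crop=(150,110,420,280),scale=2.9)
Z=dict(imager=0,hood_handle=.118,prop_knob=.055,prop_tip=.055,keeper_bar=.05,socket=.11,bay1=.03,bay2=.03,bay3=.03,bay4=.03,used1_c=.052,fresh1_c=.022,waste_tray=0,dish=0)
C=cloud('top',d)
for n,z in Z.items():
    for r in optics.tip_of('top',n)[:4]:
        px=r['pixel'];u,v=int(round(px[0])),int(round(px[1]))
        print(n,round(r['p'],2),np.round(px,1),cast('top',px,z).round(3),'depthz',C[v,u].round(3))
hsv=cv2.cvtColor(p,cv2.COLOR_RGB2HSV)
m=cv2.inRange(hsv,(105,120,60),(125,255,255))
n,l,st,ce=cv2.connectedComponentsWithStats(m)
for i in range(1,n):
    if 60<st[i,4]<600:
        q=np.argwhere(l==i)
        P=np.array([cast('top',(u,v),.044)[:2] for v,u in q],np.float32)
        (c,s,a)=cv2.minAreaRect(P);print('blue',ce[i].round(1),np.round(c,3),np.round(s,3),round(a,1),C[q[:,0],q[:,1],2].mean().round(3))
E
```

```text
imager 0.57 [208.8 177.5] [0.63  0.112 0.   ] depthz [0.612 0.1   0.118]
hood_handle 0.68 [250.4 183.6] [ 0.59  -0.044  0.118] depthz [ 0.588 -0.043  0.124]
hood_handle 0.67 [207.7 207.6] [0.509 0.105 0.118] depthz [0.514 0.114 0.016]
prop_knob 0.6 [270.  200.9] [ 0.533 -0.114  0.055] depthz [ 0.537 -0.116 -0.004]
prop_knob 0.48 [336.1 228.6] [ 0.429 -0.349  0.055] depthz [ 0.428 -0.35   0.045]
prop_tip 0.6 [251.9 225. ] [ 0.447 -0.047  0.055] depthz [ 0.449 -0.047 -0.003]
prop_tip 0.35 [269.3 200.6] [ 0.534 -0.111  0.055] depthz [ 0.538 -0.112 -0.006]
keeper_bar 0.64 [209.  227.2] [0.442 0.108 0.05 ] depthz [0.442 0.104 0.094]
socket 0.79 [252.9 184.8] [ 0.587 -0.053  0.11 ] depthz [ 0.583 -0.053  0.135]
bay1 0.95 [236.6 189.2] [0.58  0.007 0.03 ] depthz [0.571 0.002 0.124]
bay1 0.92 [187.  190.7] [0.578 0.19  0.03 ] depthz [0.568 0.177 0.121]
bay1 0.83 [216.7 188.3] [0.585 0.08  0.03 ] depthz [0.576 0.072 0.126]
bay1 0.7 [200.1 187.9] [0.588 0.142 0.03 ] depthz [0.578 0.132 0.119]
bay2 0.95 [236.6 189.2] [0.58  0.007 0.03 ] depthz [0.571 0.002 0.124]
bay2 0.92 [187.  190.7] [0.578 
[... 747 characters left out ...]
used1_c 0.2 [252.9 184.2] [ 0.595 -0.053  0.052] depthz [ 0.587 -0.053  0.133]
waste_tray 0.94 [131.4 229.6] [0.439 0.402 0.   ] depthz [0.438 0.402 0.006]
dish 0.64 [316.1 169.9] [ 0.651 -0.291  0.   ] depthz [ 0.649 -0.289  0.011]
blue [244.9 108.9] [ 0.88  -0.026] [0.164 0.084] 53.9 0.089
blue [153.1 111.7] [0.88  0.309] [0.085 0.165] 36.5 0.09
blue [194.2 111.3] [0.896 0.178] [0.105 0.193] 7.2 0.104
blue [184.9 140. ] [0.764 0.198] [0.011 0.119] 6.2 0.162
blue [349.7 191.3] [ 0.564 -0.404] [0.032 0.056] 74.0 0.043
blue [209.1 208. ] [0.52  0.111] [0.044 0.136] 5.5 0.121
blue [309.6 228.2] [ 0.433 -0.255] [0.055 0.032] 25.1 0.043
blue [340.6 230. ] [ 0.424 -0.367] [0.056 0.033] 16.5 0.043
```

View pics/topc.png

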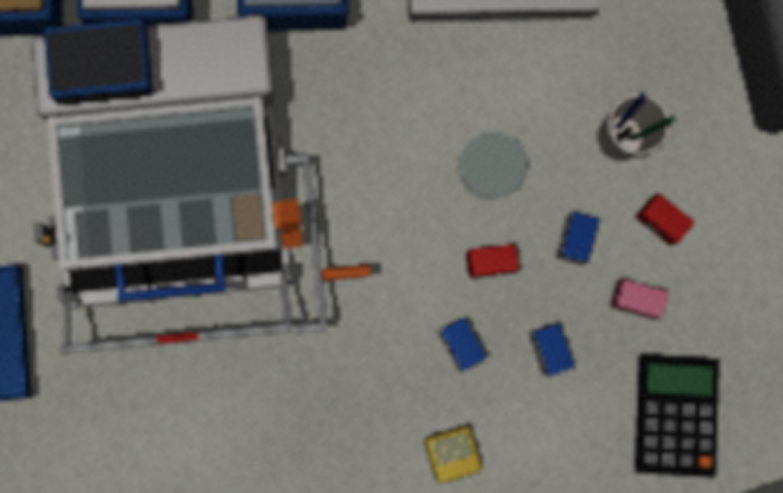

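The crop shows three blue-capped fresh cassettes at (464,343), (552,348) and (579,237). The only used one is the brown cap in bay 1 at (248,217), through the hood. The red and pink blocks are look-alikes. Next I fit the imager's pose.

```bash
python3 - <<'E'
from h import *
from scipy.optimize import least_squares
f=lambda u,v:np.array([u/2.9+150-.5,v/2.9+110-.5])
obs=[((-125,55,118),f(120,297)),((-125,-55,118),f(223,286)),((-183,0,81),f(177,338)),((-120,None,55),f(322,273)),((105,-145,112),f(268,95)),((105,145,112),f(38,110)),((-85,130,118),f(64,266)),((-85,-130,118),f(282,246))]
c=optics.get_calibration('top');R=np.array(c['R']);t=np.array(c['t'])
def proj(X):
    q=R@X+t;return np.array([c['fx']*q[0]/q[2]+c['cx'],c['fy']*q[1]/q[2]+c['cy']])
def res(a):
    x,y,w,ry=a;o=[]
    for (l,px) in obs:
        ly=ry*1000 if l[1] is None else l[1]
        X=np.array([x+(l[0]*np.cos(w)-ly*np.sin(w))/1e3,y+(l[0]*np.sin(w)+ly*np.cos(w))/1e3,l[2]/1e3])
        o.append(proj(X)-px)
    return np.ravel(o)
s=least_squares(res,[.63,.11,.08,-.15],loss='soft_l1');print(s.x,np.degrees(s.x[2]));print(s.fun.reshape(-1,2).round(1))
E
```

```text
[ 0.62732154  0.11120668  0.07666807 -0.18209521] 4.392756661769521
[[ 2.2 -1.1]
 [-1.8 -0.2]
 [ 0.7  0.2]
 [ 0.1  0.6]
 [ 2.4 -1.4]
 [-0.   1.2]
 [-0.9  0.2]
 [-1.8  0.1]]
```

```bash
cat >> h.py <<'E'
IM=np.array([.627,.111]);W=np.radians(4.4)
def im(x,y,z):
    "imager mm -> world m"
    return np.array([IM[0]+(x*np.cos(W)-y*np.sin(W))/1e3,IM[1]+(x*np.sin(W)+y*np.cos(W))/1e3,z/1e3])
def go(target,yaw=None,R=None):
    "tool-frame shift in mm to target TCP, and tool rz turn (deg) so that tool y points at yaw (mod 180)"
    p,R0,s=pose();R=R0 if R is None else R
    print('t',round(s['t'],1),'tcp',p.round(4),'F',np.round(s['wrist_force'],1),'gap',round(s['finger_gap'],4),'shift',(R.inv().apply(np.array(target)-p)*1e3).round(1),end=' ')
    m=R0.as_matrix();a=np.degrees(np.arctan2(m[1,1],m[0,1]))
    print('yaw_y',a.round(2),'tilt',np.degrees(np.arccos(-m[2,2])).round(2),end=' ')
    if yaw is not None:
        d=(yaw-a+90)%180-90;print('rz',-round(d,2),'or',round(-d+(180 if d>0 else -180),2),end='')
    print()
E
r='{"linear":[25.5,-30.2,-1],"angular":[0,0,0]}'
python3 -m jog '[{"linear":[25.5,-30.2,-1],"angular":[0,0,0]},{"linear":[25.5,-30.2,-1],"angular":[0,0,0]},{"linear":[25.5,-30.2,-1],"angular":[0,0,0]},{"linear":[25.5,-30.2,-1],"angular":[0,0,0]},{"linear":[25.5,-30.2,-1],"angular":[0,0,0]},{"linear":[25.5,-30.2,-1],"angular":[0,0,0]},{"linear":[25.5,-30.2,-1],"angular":[0,0,0]},{"linear":[25.5,-30.2,-1],"angular":[0,0,0]},{"linear":[25.5,-30.2,-1],"angular":[0,0,0]},{"linear":[25.5,-30.2,-1],"angular":[0,0,0]}]' 45
python3 -m jog '[{"linear":[25.5,-30.2,-1],"angular":[0,0,0]},{"linear":[25.5,-30.2,-1],"angular":[0,0,0]},{"linear":[25.5,-30.2,-1],"angular":[0,0,0]},{"linear":[25.5,-30.2,-1],"angular":[0,0,0]},{"linear":[25.5,-30.2,-1],"angular":[0,0,0]},{"linear":[25.5,-30.2,-1],"angular":[0,0,0]},{"linear":[25.5,-30.2,-1],"angular":[0,0,0]},{"linear":[25.5,-30.2,-1],"angular":[0,0,0]},{"linear":[25.5,-30.2,-1],"angular":[0,0,0]},{"linear":[25.5,-30.2,-1],"angular":[0,0,0]}]'
python3 -m jog '[{"linear":[0,0,0],"angular":[0,0,-7.79]},{"linear":[0,0,0],"angular":[0,0,-7.79]},{"linear":[0,0,0],"angular":[0,0,-7.79]},{"linear":[0,0,0],"angular":[0,0,-7.79]},{"linear":[0,0,0],"angular":[0,0,-7.79]},{"linear":[0,0,0],"angular":[0,0,-7.79]},{"linear":[0,0,0],"angular":[0,0,-7.79]},{"linear":[0,0,0],"angular":[0,0,-7.79]},{"linear":[0,0,0],"angular":[0,0,-7.79]},{"linear":[0,0,0],"angular":[0,0,-7.79]}]'
python3 - <<'E'
from h import *
snap('wrist','w0',scale=1.5)
go(im(-125,0,99),4.4)
c=optics.get_calibration('wrist');print(c,pose()[2]['qpos'])
E
```

```text
t: 1.85
tool_pos: [0.344, -0.2595, 0.2417]
eef_rot: [3.108, 0.452, 0.001]
wrist_force: [-0.1, -0.1, -0.5]
finger_gap: 0.0452
gripper_force: 0.0
t: 2.85
tool_pos: [0.5025, 0.1025, 0.2516]
eef_rot: [3.108, 0.451, 0.001]
wrist_force: [0.5, 0.3, 0.3]
finger_gap: 0.0451
gripper_force: 0.0
t: 3.85
tool_pos: [0.502, 0.101, 0.2514]
eef_rot: [2.127, 2.311, -0.0]
wrist_force: [0.4, -0.9, 0.4]
finger_gap: 0.0448
gripper_force: 0.0
t 3.9 tcp [0.502  0.101  0.2514] F [0.5 0.4 0.3] gap 0.0446 shift [  0.4   0.4 152.4] yaw_y 4.95 tilt 0.02 rz 0.55 or -179.45
{'fx': 297.3186396354542, 'fy': 297.3186396354542, 'cx': 254.81922326350931, 'cy': 191.54722384084937, 'R': array([[ 0.99620896,  0.08698565,  0.00109681],
       [ 0.08332883, -0.95779771,  0.27509971],
       [ 0.02498025, -0.2739654 , -0.96141507]]), 't': array([-0.50910439,  0.01282997,  0.41235463])} [ 0.42613514  0.1939468  -0.8032654   1.81726716  0.15009878  1.19251588
 -0.33702689]
```

View pics/w0.png

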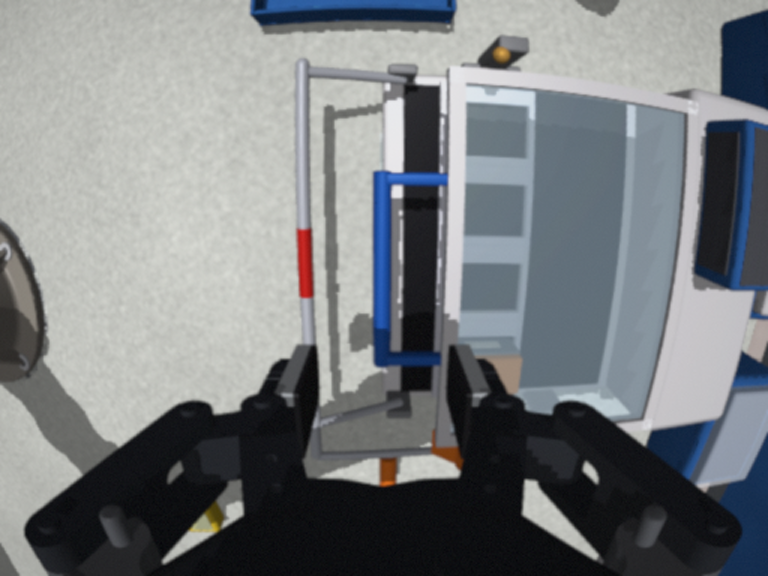

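The wrist view shows the handle bar running from (381,172) to (381,362), the red sleeve at (305,263), and the bays through the hood. Only bay 1 carries a brown cap, at (500,370). I check the pose fit with these.

```bash
cat >> h.py <<'E'
def wcast(px,z,c=None):
    c=c or optics.get_calibration('wrist');R=np.array(c['R']);t=np.array(c['t'])
    d=np.array([px[0]-c['cx'],px[1]-c['cy']]);r=np.hypot(*d);th=r/c['fx']
    v=R.T@np.array([*(np.sin(th)*d/max(r,1e-9)),np.cos(th)]);o=-R.T@t
    return o+v*(z-o[2])/v[2]
def toim(X):
    d=np.array(X[:2])-IM;c,s=np.cos(W),np.sin(W)
    return np.array([d[0]*c+d[1]*s,-d[0]*s+d[1]*c,X[2]])*1e3
E
python3 - <<'E'
from h import *
for n,px,z in [('h+55',(381,172),.118),('h-55',(381,360),.118),('sl 0',(305,230),.081),('sl 0',(306,297),.081),('keeperL',(302,62),.081),('bay4c',(496,132),.03),('bay3c',(493,210),.03),('bay2c',(491,286),.03)]:
    print(n,toim(wcast(np.array(px)/1.5,z)).round(1))
E
```

```text
h+55 [-126.7   62.9  118. ]
h-55 [-125.5  -61.8  118. ]
sl 0 [-180.6   21.    81. ]
sl 0 [-181.4  -29.    81. ]
keeperL [-182.6  141.6   81. ]
bay4c [-33.2  97.5  30. ]
bay3c [-33.3  32.3  30. ]
bay2c [-30.8 -33.4  30. ]
```

```bash

python3 -m jog '[{"linear":[0,0,22],"angular":[0,0,0]},{"linear":[0,0,22],"angular":[0,0,0]},{"linear":[0,0,22],"angular":[0,0,0]},{"linear":[0,0,22],"angular":[0,0,0]},{"linear":[0,0,22],"angular":[0,0,0]},{"linear":[0,0,21],"angular":[0,0,0]},{"linear":[0,0,21],"angular":[0,0,0]},{"linear":[0,0,0],"angular":[0,0,0]}]'
python3 -m jog '[{"linear":[0,0,0],"angular":[0,0,0]},{"linear":[0,0,0],"angular":[0,0,0]},{"linear":[0,0,0],"angular":[0,0,0]},{"linear":[0,0,0],"angular":[0,0,0]},{"linear":[0,0,0],"angular":[0,0,0]},{"linear":[0,0,0],"angular":[0,0,0]}]' 0 40
python3 - <<'E'
from h import *
go(im(-125,0,99),4.4)
a=np.linspace(0,1.45,21);print(np.c_[225*-np.diff(np.cos(a)),-225*np.diff(np.sin(a))].round(1).tolist())
E
```

```text
t: 4.7
tool_pos: [0.4998, 0.1003, 0.0969]
eef_rot: [-2.133, -2.302, 0.007]
wrist_force: [-0.8, -1.0, -0.3]
finger_gap: 0.0449
gripper_force: 0.0
t: 5.3
tool_pos: [0.5016, 0.1013, 0.1005]
eef_rot: [2.134, 2.305, -0.001]
wrist_force: [-5.2, 0.2, 5.7]
finger_gap: 0.0106
gripper_force: 39.1
t 5.3 tcp [0.5016 0.1013 0.1005] F [-5.2  0.2  5.7] gap 0.0106 shift [0.  0.8 1.5] yaw_y 4.43 tilt 0.06 rz 0.03 or -179.97
[[0.6, -16.3], [1.8, -16.2], [2.9, -16.0], [4.1, -15.8], [5.2, -15.4], [6.3, -15.0], [7.4, -14.5], [8.4, -14.0], [9.4, -13.3], [10.4, -12.6], [11.3, -11.8], [12.1, -11.0], [12.8, -10.1], [13.5, -9.1], [14.2, -8.1], [14.7, -7.1], [15.2, -6.0], [15.6, -4.9], [15.9, -3.7], [16.1, -2.6]]
```

```bash

python3 -m jog '[{"linear":[0,0.6,-16.3],"angular":[0,0,0]},{"linear":[0,1.8,-16.2],"angular":[0,0,0]},{"linear":[0,2.9,-16],"angular":[0,0,0]},{"linear":[0,4.1,-15.8],"angular":[0,0,0]},{"linear":[0,5.2,-15.4],"angular":[0,0,0]},{"linear":[0,6.3,-15],"angular":[0,0,0]},{"linear":[0,7.4,-14.5],"angular":[0,0,0]},{"linear":[0,8.4,-14],"angular":[0,0,0]},{"linear":[0,9.4,-13.3],"angular":[0,0,0]},{"linear":[0,10.4,-12.6],"angular":[0,0,0]}]'
python3 -m jog '[{"linear":[0,11.3,-11.8],"angular":[0,0,0]},{"linear":[0,12.1,-11],"angular":[0,0,0]},{"linear":[0,12.8,-10.1],"angular":[0,0,0]},{"linear":[0,13.5,-9.1],"angular":[0,0,0]},{"linear":[0,14.2,-8.1],"angular":[0,0,0]},{"linear":[0,14.7,-7.1],"angular":[0,0,0]},{"linear":[0,15.2,-6],"angular":[0,0,0]},{"linear":[0,15.6,-4.9],"angular":[0,0,0]},{"linear":[0,15.9,-3.7],"angular":[0,0,0]},{"linear":[0,16.1,-2.6],"angular":[0,0,0]}]'
python3 -m jog '[{"linear":[0,0,0],"angular":[0,0,0]},{"linear":[0,0,0],"angular":[0,0,0]}]'
python3 - <<'E'
from h import *
go(im(73,0,319),4.4);p=pose()[0];q=toim(p);print(q,np.arctan2(q[2]+19-115,100-q[0]),pose()[2]['qpos'])
E
```

```text
t: 6.3
tool_pos: [0.5547, 0.1056, 0.2476]
eef_rot: [-2.129, -2.303, 0.011]
wrist_force: [-5.1, 0.8, -5.3]
finger_gap: 0.0105
gripper_force: 38.9
t: 7.3
tool_pos: [0.6979, 0.1173, 0.3261]
eef_rot: [-2.132, -2.306, 0.001]
wrist_force: [-6.2, -1.0, 8.2]
finger_gap: 0.0103
gripper_force: 41.1
t: 7.5
tool_pos: [0.7007, 0.1177, 0.3261]
eef_rot: [2.132, 2.304, 0.009]
wrist_force: [0.5, 0.1, 5.8]
finger_gap: 0.0104
gripper_force: 41.2
t 7.5 tcp [0.7007 0.1177 0.3261] F [0.5 0.1 5.8] gap 0.0104 shift [-1.  -1.1  7.1] yaw_y 4.43 tilt 0.36 rz 0.03 or -179.97
[ 74.02540139   1.00426342 326.11709   ] 1.4583964998677825 [ 0.21634882  0.54119223 -0.73159409  1.21768998  0.35239255  1.50112557
 -0.38545078]
```

```bash

python3 -m jog '[{"linear":[0,0,0],"angular":[0,0,0]},{"linear":[0,0,0],"angular":[0,0,0]},{"linear":[0,0,-10],"angular":[0,0,0]},{"linear":[0,0,-20],"angular":[0,0,0]},{"linear":[0,0,-20],"angular":[0,0,0]},{"linear":[0,0,-10],"angular":[0,0,0]},{"linear":[20,-30,0],"angular":[0,0,0]},{"linear":[30,-40,0],"angular":[0,0,0]},{"linear":[30,-40,0],"angular":[0,0,0]},{"linear":[30,-40,0],"angular":[0,0,0]}]' 45
python3 - <<'E'
from h import *
p,d=snap('top','top2',crop=(150,110,420,280),scale=2.9)
snap('side','side2',crop=(150,80,400,260),scale=3)
hsv=cv2.cvtColor(p,cv2.COLOR_RGB2HSV)
m=cv2.inRange(hsv,(5,150,100),(18,255,255))
n,l,st,ce=cv2.connectedComponentsWithStats(m)
for i in range(1,n):
    if st[i,4]>8: print(ce[i],st[i],toim(cast('top',ce[i],.055)).round(0))
go(im(-120,-215,120),4.4)
E
```

```text
t: 8.5
tool_pos: [0.5394, 0.2153, 0.3827]
eef_rot: [2.134, 2.306, -0.0]
wrist_force: [-0.7, 0.3, 0.7]
finger_gap: 0.045
gripper_force: 0.0
[300.54054054  97.91891892] [298  95   6   7  37] [ 258. -366.   55.]
[313.          97.67567568] [310  95   7   7  37] [ 254. -412.   55.]
[325.5  97.5] [323  95   6   6  32] [ 250. -458.   55.]
[338.13513514  97.10810811] [335  94   7   7  37] [ 247. -504.   55.]
[350.77777778  96.88888889] [348  94   7   7  36] [ 244. -551.   55.]
[245.14141414 140.57575758] [241 134   9  15  99] [ 118. -148.   55.]
[268.20338983 203.54237288] [261 202  17   5  59] [-120. -210.   55.]
[392.61538462 268.61538462] [391 267   4   4  13] [-392. -628.   55.]
t 8.6 tcp [0.5343 0.2212 0.3843] F [ 0.4 -0.1  1.2] gap 0.0448 shift [-331.7  -40.3  264.1] yaw_y 5.16 tilt 0.05 rz 0.76 or -179.24
```

View pics/side2.png

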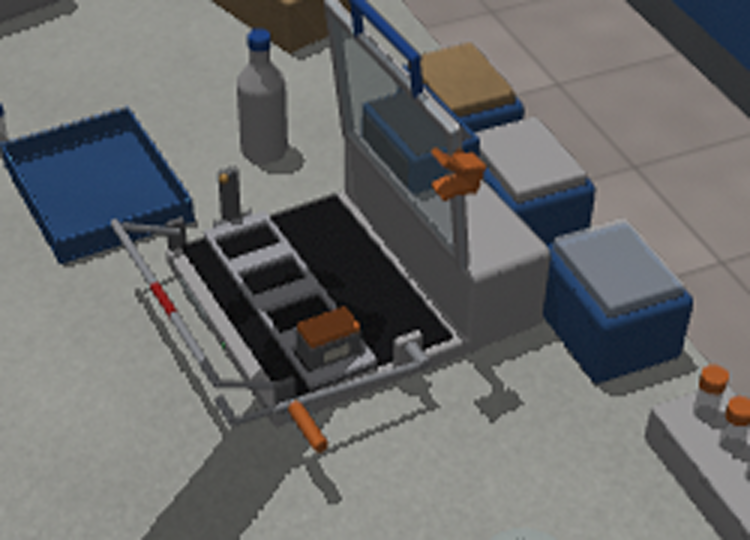

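Hood is open at its stop. The rod lies along the right side with its orange knob at (305,425), and the used cassette in bay 1 is at (328,335). The other bays are empty and the fork is at (460,172). Next I go to the knob.

```bash

python3 -m jog '[{"linear":[-41.5,-5,0],"angular":[0,0,0]},{"linear":[-41.5,-5,0],"angular":[0,0,0]},{"linear":[-41.5,-5,0],"angular":[0,0,0]},{"linear":[-41.5,-5,0],"angular":[0,0,0]},{"linear":[-41.5,-5,0],"angular":[0,0,0]},{"linear":[-41.5,-5,0],"angular":[0,0,0]},{"linear":[-41.5,-5,0],"angular":[0,0,0]},{"linear":[-41.5,-5,0],"angular":[0,0,0]},{"linear":[0,0,20],"angular":[0,0,0.76]},{"linear":[0,0,35],"angular":[0,0,0]}]' 45
python3 -m jog '[{"linear":[0,0,35],"angular":[0,0,0]},{"linear":[0,0,35],"angular":[0,0,0]},{"linear":[0,0,35],"angular":[0,0,0]},{"linear":[0,0,35],"angular":[0,0,0]},{"linear":[0,0,35],"angular":[0,0,0]},{"linear":[0,0,30],"angular":[0,0,0]},{"linear":[0,0,0],"angular":[0,0,0]},{"linear":[0,0,0],"angular":[0,0,0]}]'
python3 - <<'E'
from h import *
snap('wrist','w1')
go(im(-120,-215,36),4.4)
E
```

```text
t: 9.6
tool_pos: [0.5285, -0.1219, 0.3294]
eef_rot: [2.15, 2.284, 0.004]
wrist_force: [0.0, 0.4, -0.1]
finger_gap: 0.0446
gripper_force: 0.0
t: 10.4
tool_pos: [0.5274, -0.1196, 0.1232]
eef_rot: [-2.148, -2.292, -0.0]
wrist_force: [0.0, -0.6, 0.8]
finger_gap: 0.0449
gripper_force: 0.0
t 10.4 tcp [ 0.5283 -0.1197  0.1243] F [-0.4 -0.1  0.1] gap 0.0452 shift [ 7.4 -4.2 88.3] yaw_y 3.7 tilt 0.14 rz -0.7 or 179.3
```

View pics/w1.png

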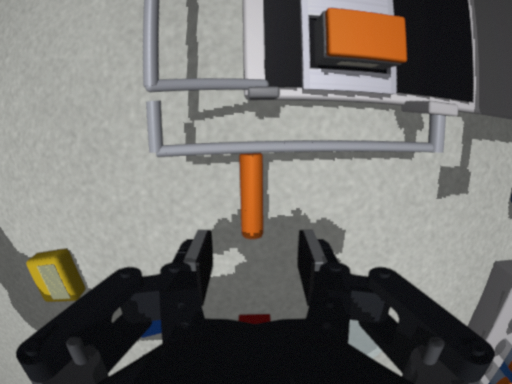

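```bash

python3 - <<'E'
from h import *
for n,px,z in [('in',(251,154),.055),('out',(252,235),.062),('rod',(300,147),.055),('hinge',(438,108),.055),('pin',(154,104),.055),('capc',(366,35),.074)]: print(n,toim(wcast(px,z)).round(1))
a=np.linspace(0,1.795,25);x=-150*np.cos(a);z=150*np.sin(a);print(np.c_[np.diff(x),-np.diff(z)].round(1).tolist())
E
```

```text
in [-118.2 -186.1   55. ]
out [-118.3 -246.1   62. ]
rod [ -82.9 -181.2   55. ]
hinge [  32.1 -146.2   55. ]
pin [-188.3 -147.1   55. ]
capc [ -40.2 -100.8   74. ]
[[0.4, -11.2], [1.3, -11.1], [2.1, -11.0], [2.9, -10.8], [3.7, -10.6], [4.5, -10.3], [5.2, -9.9], [6.0, -9.5], [6.7, -9.0], [7.3, -8.5], [7.9, -7.9], [8.5, -7.3], [9.0, -6.7], [9.5, -6.0], [9.9, -5.2], [10.3, -4.5], [10.6, -3.7], [10.8, -2.9], [11.0, -2.1], [11.1, -1.3], [11.2, -0.4], [11.2, 0.4], [11.1, 1.3], [11.0, 2.1]]
```

```bash

python3 -m jog '[{"linear":[-12,-3.2,0],"angular":[0,0,-0.7]},{"linear":[0,0,22],"angular":[0,0,0]},{"linear":[0,0,22],"angular":[0,0,0]},{"linear":[0,0,22],"angular":[0,0,0]},{"linear":[0,0,21],"angular":[0,0,0]},{"linear":[0,0,0],"angular":[0,0,0]}]'
python3 -m jog '[{"linear":[0,0,0],"angular":[0,0,0]},{"linear":[0,0,0],"angular":[0,0,0]},{"linear":[0,0,0],"angular":[0,0,0]},{"linear":[0,0,0],"angular":[0,0,0]},{"linear":[0,0,0],"angular":[0,0,0]},{"linear":[0,0,0],"angular":[0,0,0]}]' 0 40
python3 - <<'E'
from h import *
go(im(-119,-234,36),4.4)
E
```

```text
t: 11.05
tool_pos: [0.5242, -0.132, 0.0355]
eef_rot: [-2.134, -2.304, 0.002]
wrist_force: [-0.9, 0.1, 0.1]
finger_gap: 0.0449
gripper_force: 0.0
t: 11.65
tool_pos: [0.5261, -0.132, 0.0365]
eef_rot: [2.133, 2.303, 0.003]
wrist_force: [2.6, 0.1, 1.0]
finger_gap: 0.0147
gripper_force: 38.9
t 11.7 tcp [ 0.5261 -0.132   0.0365] F [2.6 0.1 1. ] gap 0.0147 shift [0.6 0.2 0.5] yaw_y 4.39 tilt 0.18 rz -0.01 or 179.99
```

Gripped. Swing it up.

```bash

python3 -m jog '[{"linear":[0,0.4,-11.2],"angular":[0,0,0]},{"linear":[0,1.3,-11.1],"angular":[0,0,0]},{"linear":[0,2.1,-11],"angular":[0,0,0]},{"linear":[0,2.9,-10.8],"angular":[0,0,0]},{"linear":[0,3.7,-10.6],"angular":[0,0,0]},{"linear":[0,4.5,-10.3],"angular":[0,0,0]},{"linear":[0,5.2,-9.9],"angular":[0,0,0]},{"linear":[0,6,-9.5],"angular":[0,0,0]},{"linear":[0,6.7,-9],"angular":[0,0,0]},{"linear":[0,7.3,-8.5],"angular":[0,0,0]}]'
python3 -m jog '[{"linear":[0,7.9,-7.9],"angular":[0,0,0]},{"linear":[0,8.5,-7.3],"angular":[0,0,0]},{"linear":[0,9,-6.7],"angular":[0,0,0]},{"linear":[0,9.5,-6],"angular":[0,0,0]},{"linear":[0,9.9,-5.2],"angular":[0,0,0]},{"linear":[0,10.3,-4.5],"angular":[0,0,0]},{"linear":[0,10.6,-3.7],"angular":[0,0,0]},{"linear":[0,10.8,-2.9],"angular":[0,0,0]},{"linear":[0,11,-2.1],"angular":[0,0,0]},{"linear":[0,0,0],"angular":[0,0,0]}]'
python3 - <<'E'
from h import *
q=toim(pose()[0]);print(q,np.arctan2(q[2]+19-55,30-q[0]))
snap('side','side3',crop=(200,80,400,230),scale=3.5)
E
```

```text
t: 12.65
tool_pos: [0.5702, -0.1281, 0.1367]
eef_rot: [2.128, 2.301, 0.015]
wrist_force: [17.7, 1.6, -21.3]
finger_gap: 0.0144
gripper_force: 39.1
t: 13.65
tool_pos: [0.6508, -0.1217, 0.1818]
eef_rot: [-2.131, -2.302, 0.004]
wrist_force: [0.8, -0.2, -13.2]
finger_gap: 0.0149
gripper_force: 39.3
[   5.85780394 -233.83694067  181.82062496] 1.4067237086083237
```

View pics/side3.png

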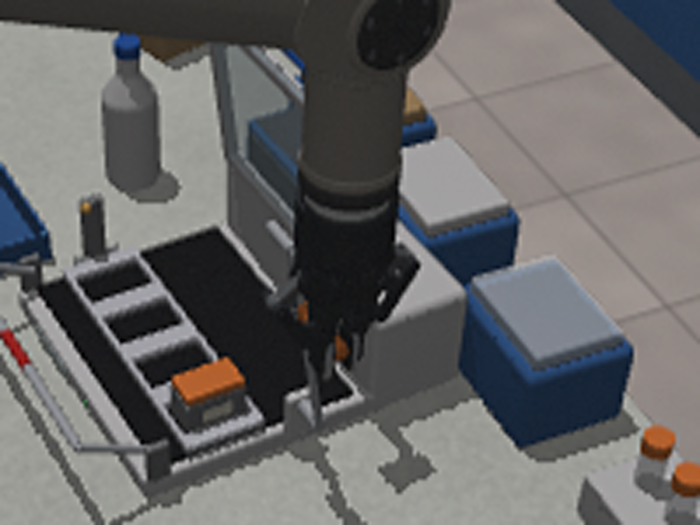

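The rod is up to about 1.41 rad with the knob in the fingers, and the hood is still open. I continue into the socket.

```bash

python3 -m jog '[{"linear":[0,8,-1],"angular":[0,0,0]},{"linear":[0,8,-0.6],"angular":[0,0,0]},{"linear":[0,8,-0.2],"angular":[0,0,0]},{"linear":[0,8,0.2],"angular":[0,0,0]},{"linear":[0,8,0.6],"angular":[0,0,0]},{"linear":[0,0,0],"angular":[0,0,0]}]'
python3 -m jog '[{"linear":[0,7,1],"angular":[0,0,0]},{"linear":[0,6,1.2],"angular":[0,0,0]},{"linear":[0,5,1.3],"angular":[0,0,0]},{"linear":[0,0,0],"angular":[0,0,0]},{"linear":[0,0,0],"angular":[0,0,0]}]'
python3 - <<'E'
from h import *
q=toim(pose()[0]);print(q,np.arctan2(q[2]+19-55,30-q[0]),pose()[2]['wrist_force'])
E
```

```text
t: 14.3
tool_pos: [0.6929, -0.1183, 0.1849]
eef_rot: [2.134, 2.305, 0.002]
wrist_force: [-2.0, 1.5, -12.0]
finger_gap: 0.0147
gripper_force: 39.1
t: 14.8
tool_pos: [0.7093, -0.1171, 0.1828]
eef_rot: [-2.134, -2.304, 0.001]
wrist_force: [-6.6, 1.6, -6.1]
finger_gap: 0.0145
gripper_force: 39.3
[  64.54802161 -233.76381194  182.80168049] 1.8019286237801588 [-6.60471074  1.62953088 -6.07206394]
```

```bash

python3 -m jog '[{"linear":[0,0,0],"angular":[0,0,0]},{"linear":[0,0,0],"angular":[0,0,0]},{"linear":[0,0,0],"angular":[0,0,0]},{"linear":[-4,0,-10],"angular":[0,0,0]},{"linear":[-4,0,-20],"angular":[0,0,0]},{"linear":[-10,0,-20],"angular":[0,0,0]},{"linear":[-30,-10,-10],"angular":[0,0,0]},{"linear":[-30,-45,0],"angular":[0,0,0]},{"linear":[-20,-45,0],"angular":[0,0,0]},{"linear":[-20,-45,0],"angular":[0,0,0]}]' 45
python3 -m jog '[{"linear":[-20,-45,0],"angular":[0,0,0]},{"linear":[-20,-45,0],"angular":[0,0,0]},{"linear":[0,0,0],"angular":[0,0,0]}]'
python3 - <<'E'
from h import *
snap('side','side4',crop=(180,50,440,250),scale=3)
p,d=snap('top')
for n,z in dict(prop_tip=.263,socket=.263).items():
    for r in optics.tip_of('top',n)[:2]: print(n,r['p'],r['pixel'],toim(cast('top',r['pixel'],z)).round(0))
go(im(-40,-99,53),94.4)
E
```

```text
t: 15.8
tool_pos: [0.5767, -0.2457, 0.243]
eef_rot: [2.134, 2.302, 0.001]
wrist_force: [-0.1, -0.5, 1.3]
finger_gap: 0.0453
gripper_force: 0.0
t: 16.1
tool_pos: [0.4845, -0.2976, 0.2427]
eef_rot: [2.147, 2.291, -0.01]
wrist_force: [0.7, -0.3, -0.5]
finger_gap: 0.0446
gripper_force: 0.0
prop_tip 0.62 [241.2, 140.8] [  75. -135.  263.]
socket 0.98 [244.5, 138.3] [  82. -147.  263.]
t 16.3 tcp [ 0.4924 -0.2899  0.2428] F [1.1 0.6 0.2] gap 0.045 shift [290.4 124.8 189.9] yaw_y 4.48 tilt 0.17 rz -89.92 or 90.08
```

View pics/side4.png

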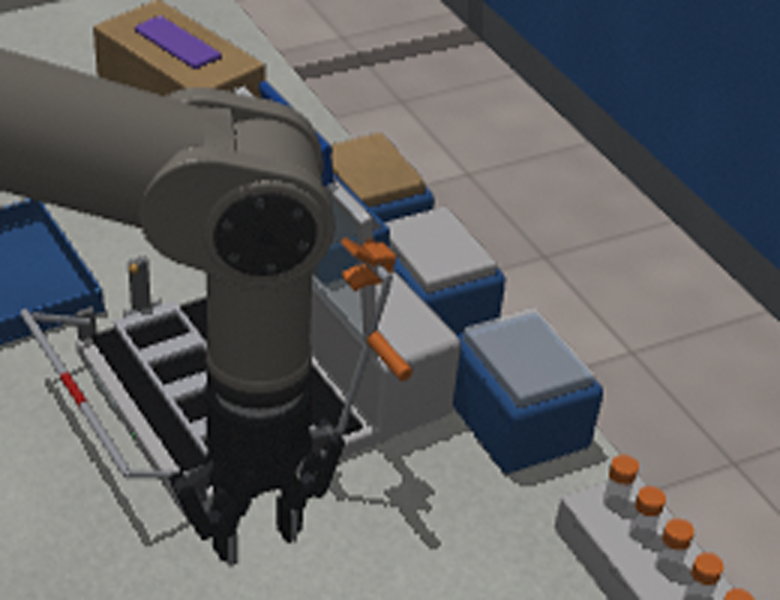

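The pin sits in the orange fork at (370,265), with the rod straight below it. Next is the used cassette, gripped across its 36 mm.

```bash

python3 -m jog '[{"linear":[0,0,0],"angular":[0,0,-8.5]},{"linear":[0,0,0],"angular":[0,0,-8.5]},{"linear":[0,0,0],"angular":[0,0,-8.5]},{"linear":[0,0,0],"angular":[0,0,-8.5]},{"linear":[0,0,0],"angular":[0,0,-8.5]},{"linear":[0,0,0],"angular":[0,0,-8.5]},{"linear":[0,0,0],"angular":[0,0,-8.5]},{"linear":[0,0,0],"angular":[0,0,-8.5]},{"linear":[0,0,0],"angular":[0,0,-8.5]},{"linear":[0,0,0],"angular":[0,0,-8.5]}]' 58
python3 -m jog '[{"linear":[0,0,0],"angular":[0,0,-4.9]},{"linear":[-15.6,36.3,0],"angular":[0,0,0]},{"linear":[-15.6,36.3,0],"angular":[0,0,0]},{"linear":[-15.6,36.3,0],"angular":[0,0,0]},{"linear":[-15.6,36.3,0],"angular":[0,0,0]},{"linear":[-15.6,36.3,0],"angular":[0,0,0]},{"linear":[-15.6,36.3,0],"angular":[0,0,0]},{"linear":[-15.6,36.3,0],"angular":[0,0,0]},{"linear":[-15.6,36.3,0],"angular":[0,0,0]},{"linear":[0,0,30],"angular":[0,0,0]}]'
python3 -m jog '[{"linear":[0,0,30],"angular":[0,0,0]},{"linear":[0,0,30],"angular":[0,0,0]},{"linear":[0,0,0],"angular":[0,0,0]},{"linear":[0,0,0],"angular":[0,0,0]}]'
python3 - <<'E'
from h import *
p,d=snap('wrist','w2')
go(im(-40,-100,42),94.4);print(pose()[2]['qpos'])
hsv=cv2.cvtColor(p,cv2.COLOR_RGB2HSV)
m=cv2.inRange(hsv,(5,150,100),(18,255,255))
n,l,st,ce=cv2.connectedComponentsWithStats(m)
for i in range(1,n):
    if st[i,4]>300:
        P=np.array([wcast((u,v),.074)[:2]*1e3 for v,u in np.argwhere(l==i)[::5]],np.float32);r=cv2.minAreaRect(P);print(ce[i],toim(np.r_[np.array(r[0])/1e3,.074]),r)
E
```

```text
t: 17.3
tool_pos: [0.4928, -0.289, 0.242]
eef_rot: [0.001, 3.14, 0.001]
wrist_force: [0.6, -0.1, -0.2]
finger_gap: 0.058
gripper_force: 0.0
t: 18.3
tool_pos: [0.5981, 0.0201, 0.2163]
eef_rot: [-0.137, 3.126, 0.011]
wrist_force: [-0.4, 0.3, 0.5]
finger_gap: 0.058
gripper_force: 0.0
t: 18.7
tool_pos: [0.5942, 0.0101, 0.1521]
eef_rot: [-0.121, 3.139, 0.002]
wrist_force: [-0.2, 1.0, 0.8]
finger_gap: 0.0581
gripper_force: 0.0
t 18.8 tcp [0.5949 0.0099 0.1531] F [-0.5  0.1  0.3] gap 0.0581 shift [  0.5  -1.7 111.1] yaw_y 94.37 tilt 0.16 rz -0.03 or 179.97
[ 0.56654938  0.49099291 -0.86851516  1.74424658  0.41542293  1.09874354
  1.21076811]
[254.47938981 198.38266796] [-38.50640418 -99.49408625  74.        ] ((596.2401733398438, 8.84497356414795), (58.55824279785156, 34.587974548339844), 4.368434429168701)
```

View pics/w2.png

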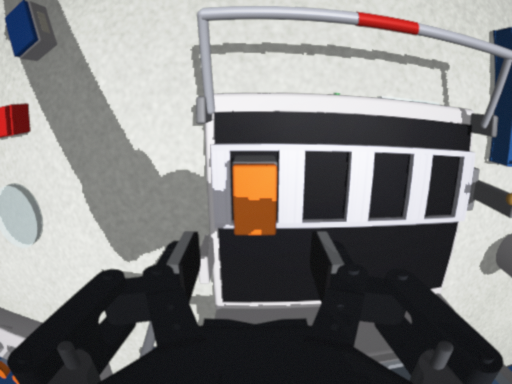

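The wrist view shows the used cassette in bay 1 at (254,198), square with the imager. The empty bays are at (326,185), (391,186) and (442,186).

```bash

python3 -m jog '[{"linear":[-1,-1.2,20],"angular":[0,0,0]},{"linear":[0,0,20],"angular":[0,0,0]},{"linear":[0,0,20],"angular":[0,0,0]},{"linear":[0,0,20],"angular":[0,0,0]},{"linear":[0,0,20],"angular":[0,0,0]},{"linear":[0,0,11],"angular":[0,0,0]},{"linear":[0,0,0],"angular":[0,0,0]}]'
python3 -m jog '[{"linear":[0,0,0],"angular":[0,0,0]},{"linear":[0,0,0],"angular":[0,0,0]},{"linear":[0,0,0],"angular":[0,0,0]},{"linear":[0,0,0],"angular":[0,0,0]},{"linear":[0,0,-20],"angular":[0,0,0]},{"linear":[0,0,-35],"angular":[0,0,0]},{"linear":[0,0,-35],"angular":[0,0,0]},{"linear":[0,0,-35],"angular":[0,0,0]},{"linear":[0,0,-35],"angular":[0,0,0]},{"linear":[0,0,0],"angular":[0,0,0]}]' 0 70
python3 - <<'E'
from h import *
go([.439,.402,.2])
E
```

```text
t: 19.45
tool_pos: [0.5948, 0.0073, 0.0406]
eef_rot: [0.118, -3.139, -0.0]
wrist_force: [-0.1, -0.3, 0.5]
finger_gap: 0.0582
gripper_force: 0.0
t: 20.45
tool_pos: [0.5976, 0.0081, 0.2058]
eef_rot: [-0.117, 3.13, -0.001]
wrist_force: [2.0, 0.1, -1.7]
finger_gap: 0.035
gripper_force: 70.6
t 20.4 tcp [0.5976 0.0081 0.2058] F [ 2.   0.1 -1.7] gap 0.035 shift [128.8 404.6   4.2] yaw_y 94.28 tilt 0.55
```

```bash

python3 -m jog '[{"linear":[12.9,40.4,0],"angular":[0,0,0]},{"linear":[12.9,40.4,0],"angular":[0,0,0]},{"linear":[12.9,40.4,0],"angular":[0,0,0]},{"linear":[12.9,40.4,0],"angular":[0,0,0]},{"linear":[12.9,40.4,0],"angular":[0,0,0]},{"linear":[12.9,40.4,0],"angular":[0,0,0]},{"linear":[12.9,40.4,0],"angular":[0,0,0]},{"linear":[12.9,40.4,0],"angular":[0,0,0]},{"linear":[12.9,40.4,0],"angular":[0,0,0]},{"linear":[12.9,40.4,0],"angular":[0,0,0]}]'
python3 -m jog '[{"linear":[0,0,0],"angular":[0,0,0]},{"linear":[0,0,36],"angular":[0,0,0]},{"linear":[0,0,36],"angular":[0,0,0]},{"linear":[0,0,36],"angular":[0,0,0]},{"linear":[0,0,36],"angular":[0,0,0]},{"linear":[0,0,20],"angular":[0,0,0]},{"linear":[0,0,12],"angular":[0,0,0]},{"linear":[0,0,7],"angular":[0,0,0]},{"linear":[0,0,0],"angular":[0,0,0]}]'
python3 - <<'E'
from h import *
go([.439,.402,.017])
E
```

```text
t: 21.45
tool_pos: [0.4346, 0.401, 0.1993]
eef_rot: [0.117, -3.139, 0.003]
wrist_force: [1.0, -0.4, -1.8]
finger_gap: 0.0351
gripper_force: 70.6
t: 22.35
tool_pos: [0.4358, 0.4006, 0.0176]
eef_rot: [-0.118, 3.139, 0.0]
wrist_force: [-0.5, -0.5, -0.8]
finger_gap: 0.0348
gripper_force: 70.8
t 22.4 tcp [0.4358 0.4006 0.0176] F [-0.5 -0.5 -0.8] gap 0.0348 shift [-3.3  1.2  0.6] yaw_y 94.29 tilt 0.01
```

```bash

python3 -m jog '[{"linear":[0,0,0],"angular":[0,0,0]},{"linear":[0,0,0],"angular":[0,0,0]},{"linear":[0,0,0],"angular":[0,0,0]},{"linear":[0,0,-20],"angular":[0,0,0]},{"linear":[0,0,-40],"angular":[0,0,0]},{"linear":[0,0,-40],"angular":[0,0,0]},{"linear":[0,0,-40],"angular":[0,0,0]},{"linear":[0,0,-40],"angular":[0,0,0]},{"linear":[0,0,-20],"angular":[0,0,0]},{"linear":[0,0,0],"angular":[0,0,0]}]' 60
cat >> h.py <<'E'
def fresh(show=True):
    p,d=snap('top');C=cloud('top',d)
    hsv=cv2.cvtColor(p,cv2.COLOR_RGB2HSV);m=cv2.inRange(hsv,(105,120,60),(125,255,255))
    n,l,st,ce=cv2.connectedComponentsWithStats(m)
    for i in range(1,n):
        if 60<st[i,4]<250 and ce[i][0]>230 and ce[i][1]>150:
            q=np.argwhere(l==i);P=np.array([cast('top',(u,v),.044)[:2]*1e3 for v,u in q],np.float32)
            X=cast('top',ce[i],.044)[:2];ev,V=np.linalg.eigh(np.cov(P.T));a=V[:,1]
            print('fresh',ce[i].round(1),X.round(4),'long axis yaw',np.degrees(np.arctan2(a[1],a[0])).round(1)%180,np.sqrt(ev*12).round(0),st[i,4],'z',np.median(C[q[:,0],q[:,1],2]).round(3))
E
python3 - <<'E'
from h import *
fresh();go([.433,-.255,.2])
E
```

```text
t: 23.35
tool_pos: [0.4368, 0.4025, 0.2215]
eef_rot: [-0.117, 3.133, 0.007]
wrist_force: [0.6, 0.4, 0.4]
finger_gap: 0.0599
gripper_force: 0.0
fresh [349.7 191.4] [ 0.5637 -0.4049] long axis yaw 163.3 [32. 56.] 137 z 0.043
fresh [309.5 228.3] [ 0.4324 -0.255 ] long axis yaw 26.80000000000001 [33. 55.] 138 z 0.043
fresh [340.6 229.9] [ 0.4244 -0.3668] long axis yaw 15.400000000000006 [34. 56.] 144 z 0.043
t 23.4 tcp [0.4362 0.4012 0.2191] F [0.5 0.2 0.1] gap 0.0599 shift [  52.2 -654.2   17.9] yaw_y 94.28 tilt 0.2
```

```bash

python3 -m jog '[{"linear":[3.5,-43.6,0],"angular":[0,0,0]},{"linear":[3.5,-43.6,0],"angular":[0,0,0]},{"linear":[3.5,-43.6,0],"angular":[0,0,0]},{"linear":[3.5,-43.6,0],"angular":[0,0,0]},{"linear":[3.5,-43.6,0],"angular":[0,0,0]},{"linear":[3.5,-43.6,0],"angular":[0,0,0]},{"linear":[3.5,-43.6,0],"angular":[0,0,0]},{"linear":[3.5,-43.6,0],"angular":[0,0,0]},{"linear":[3.5,-43.6,0],"angular":[0,0,0]},{"linear":[3.5,-43.6,0],"angular":[0,0,0]}]'
python3 -m jog '[{"linear":[3.5,-43.6,0],"angular":[0,0,0]},{"linear":[3.5,-43.6,0],"angular":[0,0,0]},{"linear":[3.5,-43.6,0],"angular":[0,0,0]},{"linear":[3.5,-43.6,0],"angular":[0,0,0]},{"linear":[3.5,-43.6,0],"angular":[0,0,0]},{"linear":[0,0,20],"angular":[0,0,-7.3]},{"linear":[0,0,30],"angular":[0,0,-7.3]},{"linear":[0,0,30],"angular":[0,0,-7.3]},{"linear":[0,0,0],"angular":[0,0,0]},{"linear":[0,0,0],"angular":[0,0,0]}]' 58
cat >> h.py <<'E'
def wblue(z=.044):
    p,d=snap('wrist');c=optics.get_calibration('wrist');tp=pose()[0]
    hsv=cv2.cvtColor(p,cv2.COLOR_RGB2HSV);m=cv2.inRange(hsv,(105,120,60),(125,255,255))
    n,l,st,ce=cv2.connectedComponentsWithStats(m)
    for i in range(1,n):
        if st[i,4]>300:
            P=np.array([wcast((u,v),z,c)[:2]*1e3 for v,u in np.argwhere(l==i)[::3]],np.float32);r=cv2.minAreaRect(P)
            if max(r[1])<80:
                a=r[2] if r[1][0]>r[1][1] else r[2]+90
                print('blue',ce[i].round(0),np.round(r[0],1),np.round(r[1],1),'yaw',round(a%180,1))
E
python3 - <<'E'
from h import *
wblue();go([.4324,-.255,.015],117)
E
```

```text
t: 24.4
tool_pos: [0.4319, -0.0391, 0.2164]
eef_rot: [0.117, -3.138, 0.001]
wrist_force: [0.4, 0.3, 0.5]
finger_gap: 0.0602
gripper_force: 0.0
t: 25.4
tool_pos: [0.4315, -0.2552, 0.1368]
eef_rot: [0.708, -3.059, -0.003]
wrist_force: [0.6, 0.4, 0.5]
finger_gap: 0.0579
gripper_force: 0.0
blue [137. 129.] [ 426.  -369.6] [56.6 33. ] yaw 17.9
blue [252. 194.] [ 434.3 -257.7] [57.4 32.9] yaw 28.8
blue [ 68. 242.] [ 565.4 -407.2] [33.  61.1] yaw 163.1
t 25.4 tcp [ 0.4325 -0.2556  0.138 ] F [ 0.6  0.3 -0.4] gap 0.0579 shift [-1.00e-01  6.00e-01  1.23e+02] yaw_y 116.08 tilt 0.02 rz -0.92 or 179.08
```

```bash

python3 -m jog '[{"linear":[-0.5,-1.3,0],"angular":[0,0,-1.9]},{"linear":[0,0,25],"angular":[0,0,0]},{"linear":[0,0,25],"angular":[0,0,0]},{"linear":[0,0,25],"angular":[0,0,0]},{"linear":[0,0,25],"angular":[0,0,0]},{"linear":[0,0,15],"angular":[0,0,0]},{"linear":[0,0,10],"angular":[0,0,0]},{"linear":[0,0,0],"angular":[0,0,0]}]' 58
python3 -m jog '[{"linear":[0,0,0],"angular":[0,0,0]},{"linear":[0,0,0],"angular":[0,0,0]},{"linear":[0,0,0],"angular":[0,0,0]},{"linear":[0,0,0],"angular":[0,0,0]},{"linear":[0,0,-20],"angular":[0,0,0]},{"linear":[0,0,-35],"angular":[0,0,0]},{"linear":[0,0,-35],"angular":[0,0,0]},{"linear":[0,0,-35],"angular":[0,0,0]},{"linear":[0,0,-35],"angular":[0,0,0]},{"linear":[0,0,-35],"angular":[0,0,0]}]' 0 70
python3 -m jog '[{"linear":[0,0,0],"angular":[0,0,7.9]},{"linear":[0,0,0],"angular":[0,0,7.9]},{"linear":[0,0,0],"angular":[0,0,7.9]},{"linear":[0,0,0],"angular":[0,0,0]}]'
python3 - <<'E'
from h import *
go(im(-40,33,200),94.4)
E
```

```text
t: 26.25
tool_pos: [0.4332, -0.2566, 0.0123]
eef_rot: [0.762, -3.047, -0.0]
wrist_force: [-0.2, 0.5, 0.8]
finger_gap: 0.058
gripper_force: 0.0
t: 27.25
tool_pos: [0.4325, -0.2563, 0.2087]
eef_rot: [0.762, -3.047, 0.0]
wrist_force: [0.5, -0.6, -2.7]
finger_gap: 0.0352
gripper_force: 70.2
t: 27.65
tool_pos: [0.4327, -0.2564, 0.2074]
eef_rot: [0.121, -3.139, 0.001]
wrist_force: [0.3, -0.2, -1.8]
finger_gap: 0.0349
gripper_force: 70.3
t 27.6 tcp [ 0.4327 -0.2564  0.2074] F [ 0.3 -0.2 -1.8] gap 0.0349 shift [-181.9  384.4    7.1] yaw_y 94.4 tilt 0.04 rz 0.0 or -180.0
```

```bash

python3 -m jog '[{"linear":[-18.2,38.4,0],"angular":[0,0,0]},{"linear":[-18.2,38.4,0],"angular":[0,0,0]},{"linear":[-18.2,38.4,0],"angular":[0,0,0]},{"linear":[-18.2,38.4,0],"angular":[0,0,0]},{"linear":[-18.2,38.4,0],"angular":[0,0,0]},{"linear":[-18.2,38.4,0],"angular":[0,0,0]},{"linear":[-18.2,38.4,0],"angular":[0,0,0]},{"linear":[-18.2,38.4,0],"angular":[0,0,0]},{"linear":[-18.2,38.4,0],"angular":[0,0,0]},{"linear":[-18.2,38.4,0],"angular":[0,0,0]}]'
python3 -m jog '[{"linear":[0,0,35],"angular":[0,0,0]},{"linear":[0,0,35],"angular":[0,0,0]},{"linear":[0,0,30],"angular":[0,0,0]},{"linear":[0,0,0],"angular":[0,0,0]},{"linear":[0,0,0],"angular":[0,0,0]}]'
python3 - <<'E'
from h import *
wblue(pose()[0][2]+.032);go(im(-40,33,42),94.4)
snap('wrist','w3')
E
```

```text
t: 28.65
tool_pos: [0.5856, 0.1414, 0.2071]
eef_rot: [0.125, -3.139, 0.001]
wrist_force: [0.8, -0.5, -1.3]
finger_gap: 0.0356
gripper_force: 70.4
t: 29.15
tool_pos: [0.5853, 0.1402, 0.1076]
eef_rot: [0.123, -3.139, -0.0]
wrist_force: [0.6, 0.4, -1.3]
finger_gap: 0.0349
gripper_force: 70.3
blue [470.  90.] [491.2 235.8] [77.9 56.5] yaw 4.2
blue [255. 263.] [584.1 139.5] [58.2 33.6] yaw 4.5
t 29.2 tcp [0.5863 0.1407 0.1089] F [ 0.3 -1.3 -1.4] gap 0.0351 shift [ 1.8  0.2 66.9] yaw_y 94.45 tilt 0.12 rz 0.05 or -179.95
```

View pics/w3.png

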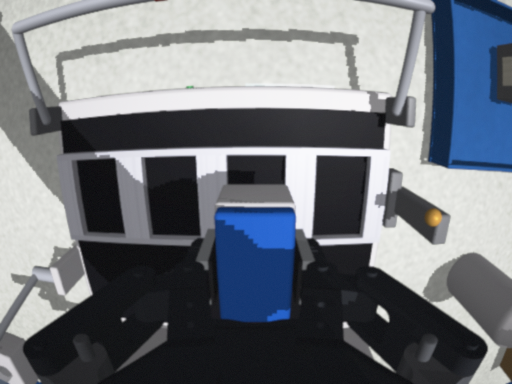

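The cassette is square in the grip, with its cap at (255,263), above bay 3. The empty bays 1, 2 and 4 are beside it. Lower it.

```bash

python3 -m jog '[{"linear":[0.7,0.3,20],"angular":[0,0,0]},{"linear":[0,0,20],"angular":[0,0,0]},{"linear":[0,0,12],"angular":[0,0,0]},{"linear":[0,0,8],"angular":[0,0,0]},{"linear":[0,0,6],"angular":[0,0,0]},{"linear":[0,0,0],"angular":[0,0,0]},{"linear":[0,0,0],"angular":[0,0,0]}]'
python3 -m jog '[{"linear":[0,0,0],"angular":[0,0,0]},{"linear":[0,0,0],"angular":[0,0,0]},{"linear":[0,0,0],"angular":[0,0,0]},{"linear":[0,0,-15],"angular":[0,0,0]},{"linear":[0,0,-30],"angular":[0,0,0]},{"linear":[0,0,-30],"angular":[0,0,0]},{"linear":[0,0,-30],"angular":[0,0,0]},{"linear":[0,0,-30],"angular":[0,0,0]},{"linear":[0,0,-30],"angular":[0,0,0]},{"linear":[0,0,0],"angular":[0,0,0]}]' 50
python3 - <<'E'
from h import *
wblue(.074);print(im(-40,33,74));fresh();go([.4244,-.3668,.2])
E
```

```text
t: 29.95
tool_pos: [0.5855, 0.1407, 0.0439]
eef_rot: [-0.12, 3.137, -0.002]
wrist_force: [-2.5, -2.0, 6.8]
finger_gap: 0.0352
gripper_force: 71.7
t: 30.95
tool_pos: [0.5873, 0.1423, 0.2123]
eef_rot: [-0.12, 3.13, 0.003]
wrist_force: [0.5, 0.2, -0.2]
finger_gap: 0.05
gripper_force: 0.0
blue [253. 177.] [583.3 139. ] [56.9 34.1] yaw 5.0
blue [491. 297.] [738.  520.8] [69.4 39.3] yaw 53.1
[0.58458616 0.14083398 0.074     ]
fresh [349.7 191.4] [ 0.5637 -0.4049] long axis yaw 163.3 [32. 56.] 137 z 0.043
fresh [340.6 230. ] [ 0.4243 -0.3669] long axis yaw 16.19999999999999 [34. 56.] 145 z 0.043
t 31.1 tcp [0.5849 0.1407 0.2078] F [-0.4  0.2 -0.2] gap 0.0498 shift [ 199.  -493.7    7.5] yaw_y 94.39 tilt 0.12
```

```bash

python3 -m jog '[{"linear":[16.6,-41.1,0],"angular":[0,0,0]},{"linear":[16.6,-41.1,0],"angular":[0,0,0]},{"linear":[16.6,-41.1,0],"angular":[0,0,0]},{"linear":[16.6,-41.1,0],"angular":[0,0,0]},{"linear":[16.6,-41.1,0],"angular":[0,0,0]},{"linear":[16.6,-41.1,0],"angular":[0,0,0]},{"linear":[16.6,-41.1,0],"angular":[0,0,0]},{"linear":[16.6,-41.1,0],"angular":[0,0,0]},{"linear":[16.6,-41.1,0],"angular":[0,0,0]},{"linear":[16.6,-41.1,0],"angular":[0,0,0]}]' 58
python3 -m jog '[{"linear":[16.6,-41.1,0],"angular":[0,0,0]},{"linear":[16.6,-41.1,0],"angular":[0,0,0]},{"linear":[0,0,35],"angular":[0,0,-6.3]},{"linear":[0,0,35],"angular":[0,0,-6.3]},{"linear":[0,0,0],"angular":[0,0,0]},{"linear":[0,0,0],"angular":[0,0,0]}]'
python3 - <<'E'
from h import *
wblue();go([.425,-.3677,.0125],107)
E
```

```text
t: 32.05
tool_pos: [0.4488, -0.2833, 0.2055]
eef_rot: [0.12, -3.137, -0.002]
wrist_force: [0.5, -0.2, -0.1]
finger_gap: 0.0581
gripper_force: 0.0
t: 32.65
tool_pos: [0.4233, -0.3658, 0.136]
eef_rot: [0.462, -3.106, -0.003]
wrist_force: [0.5, 0.1, -0.1]
finger_gap: 0.058
gripper_force: 0.0
blue [251. 193.] [ 425.5 -370.9] [57.3 32.7] yaw 17.8
t 32.7 tcp [ 0.4244 -0.3664  0.1373] F [ 0.4  0.7 -0.3] gap 0.0582 shift [-1.000e-01 -1.400e+00  1.248e+02] yaw_y 106.93 tilt 0.05 rz -0.07 or 179.93
```

```bash

python3 -m jog '[{"linear":[0,-2.8,0],"angular":[0,0,-0.4]},{"linear":[0,0,25],"angular":[0,0,0]},{"linear":[0,0,25],"angular":[0,0,0]},{"linear":[0,0,25],"angular":[0,0,0]},{"linear":[0,0,25],"angular":[0,0,0]},{"linear":[0,0,15],"angular":[0,0,0]},{"linear":[0,0,10],"angular":[0,0,0]},{"linear":[0,0,0],"angular":[0,0,0]}]' 58
python3 -m jog '[{"linear":[0,0,0],"angular":[0,0,0]},{"linear":[0,0,0],"angular":[0,0,0]},{"linear":[0,0,0],"angular":[0,0,0]},{"linear":[0,0,0],"angular":[0,0,0]},{"linear":[0,0,-20],"angular":[0,0,0]},{"linear":[0,0,-35],"angular":[0,0,0]},{"linear":[0,0,-35],"angular":[0,0,0]},{"linear":[0,0,-35],"angular":[0,0,0]},{"linear":[0,0,-35],"angular":[0,0,0]},{"linear":[0,0,-35],"angular":[0,0,0]}]' 0 70
python3 -m jog '[{"linear":[0,0,0],"angular":[0,0,6.5]},{"linear":[0,0,0],"angular":[0,0,6.5]},{"linear":[0,0,0],"angular":[0,0,0]}]'
python3 - <<'E'
from h import *
go(im(-40,-33,200),94.4)
E
```

```text
t: 33.5
tool_pos: [0.4245, -0.3692, 0.0112]
eef_rot: [0.475, -3.105, -0.001]
wrist_force: [0.3, 0.3, 0.6]
finger_gap: 0.0579
gripper_force: 0.0
t: 34.5
tool_pos: [0.4239, -0.3689, 0.2076]
eef_rot: [0.475, -3.105, -0.0]
wrist_force: [-0.0, -0.1, -1.5]
finger_gap: 0.0353
gripper_force: 70.3
t: 34.8
tool_pos: [0.424, -0.3691, 0.2065]
eef_rot: [0.12, -3.139, 0.001]
wrist_force: [-0.1, 0.3, -0.7]
finger_gap: 0.0353
gripper_force: 70.4
t 34.8 tcp [ 0.424  -0.3691  0.2065] F [-0.1  0.3 -0.7] gap 0.0353 shift [-199.2  430.1    6.2] yaw_y 94.39 tilt 0.05 rz -0.01 or 179.99
```

```bash

python3 -m jog '[{"linear":[-19.9,43,0],"angular":[0,0,0]},{"linear":[-19.9,43,0],"angular":[0,0,0]},{"linear":[-19.9,43,0],"angular":[0,0,0]},{"linear":[-19.9,43,0],"angular":[0,0,0]},{"linear":[-19.9,43,0],"angular":[0,0,0]},{"linear":[-19.9,43,0],"angular":[0,0,0]},{"linear":[-19.9,43,0],"angular":[0,0,0]},{"linear":[-19.9,43,0],"angular":[0,0,0]},{"linear":[-19.9,43,0],"angular":[0,0,0]},{"linear":[-19.9,43,0],"angular":[0,0,0]}]'
python3 -m jog '[{"linear":[0,0,35],"angular":[0,0,0]},{"linear":[0,0,35],"angular":[0,0,0]},{"linear":[0,0,30],"angular":[0,0,0]},{"linear":[0,0,0],"angular":[0,0,0]},{"linear":[0,0,0],"angular":[0,0,0]}]'
python3 - <<'E'
from h import *
wblue(pose()[0][2]+.032);go(im(-40,-33,42),94.4);print(im(-40,-33,0))
E
```

```text
t: 35.8
tool_pos: [0.5901, 0.0762, 0.2059]
eef_rot: [0.124, -3.138, 0.001]
wrist_force: [0.4, -1.4, -1.3]
finger_gap: 0.035
gripper_force: 70.5
t: 36.3
tool_pos: [0.5898, 0.0748, 0.1065]
eef_rot: [0.122, -3.138, -0.0]
wrist_force: [-0.7, -0.4, -1.3]
finger_gap: 0.0351
gripper_force: 70.4
blue [353. 218.] [562.8 113.3] [37.4 22.4] yaw 5.1
blue [255. 262.] [588.8  73.9] [59.2 33.6] yaw 4.6
t 36.4 tcp [0.5909 0.0751 0.1077] F [ 0.7 -0.5 -0.9] gap 0.0348 shift [ 1.4 -0.  65.7] yaw_y 94.44 tilt 0.11 rz 0.04 or -179.96
[0.58964962 0.0750285  0.        ]
```

```bash

python3 -m jog '[{"linear":[0.5,0.3,20],"angular":[0,0,0]},{"linear":[0,0,20],"angular":[0,0,0]},{"linear":[0,0,12],"angular":[0,0,0]},{"linear":[0,0,8],"angular":[0,0,0]},{"linear":[0,0,5],"angular":[0,0,0]},{"linear":[0,0,0],"angular":[0,0,0]},{"linear":[0,0,0],"angular":[0,0,0]}]'
python3 -m jog '[{"linear":[0,0,0],"angular":[0,0,0]},{"linear":[0,0,0],"angular":[0,0,0]},{"linear":[0,0,0],"angular":[0,0,0]},{"linear":[0,0,-15],"angular":[0,0,0]},{"linear":[0,0,-30],"angular":[0,0,0]},{"linear":[0,0,-30],"angular":[0,0,0]},{"linear":[0,0,-30],"angular":[0,0,0]},{"linear":[0,0,-30],"angular":[0,0,0]},{"linear":[0,0,-30],"angular":[0,0,0]},{"linear":[0,0,0],"angular":[0,0,0]}]' 46
python3 - <<'E'
from h import *
wblue(.074);fresh();go([.564,-.405,.2])
E
```

```text
t: 37.05
tool_pos: [0.5905, 0.0753, 0.043]
eef_rot: [-0.12, 3.137, -0.0]
wrist_force: [-1.6, -0.4, 5.1]
finger_gap: 0.035
gripper_force: 71.4
t: 38.05
tool_pos: [0.5924, 0.0765, 0.2122]
eef_rot: [-0.12, 3.13, 0.001]
wrist_force: [0.1, 0.2, -0.2]
finger_gap: 0.0461
gripper_force: 0.0
blue [254. 176.] [587.8  73.9] [57.5 34.1] yaw 4.4
blue [319. 178.] [583.3 137.3] [57.5 32.5] yaw 4.4
fresh [349.7 191.4] [ 0.5637 -0.4049] long axis yaw 163.3 [32. 56.] 137 z 0.043
t 38.1 tcp [0.5899 0.0752 0.2078] F [ 0.1 -0.3  0.5] gap 0.0461 shift [  62.6 -476.8    7.9] yaw_y 94.4 tilt 0.12
```

```bash

python3 -m jog '[{"linear":[8.2,-39.7,0],"angular":[0,0,0]},{"linear":[8.2,-39.7,0],"angular":[0,0,0]},{"linear":[8.2,-39.7,0],"angular":[0,0,0]},{"linear":[8.2,-39.7,0],"angular":[0,0,0]},{"linear":[5.2,-39.7,0],"angular":[0,0,0]},{"linear":[5.2,-39.7,0],"angular":[0,0,0]},{"linear":[5.2,-39.7,0],"angular":[0,0,0]},{"linear":[5.2,-39.7,0],"angular":[0,0,0]},{"linear":[2.2,-39.7,0],"angular":[0,0,0]},{"linear":[2.2,-39.7,0],"angular":[0,0,0]}]' 58
python3 -m jog '[{"linear":[2.2,-39.7,0],"angular":[0,0,0]},{"linear":[2.2,-39.7,0],"angular":[0,0,0]},{"linear":[0,0,20],"angular":[0,0,7]},{"linear":[0,0,25],"angular":[0,0,7]},{"linear":[0,0,25],"angular":[0,0,7]},{"linear":[0,0,0],"angular":[0,0,0]},{"linear":[0,0,0],"angular":[0,0,0]}]'
python3 - <<'E'
from h import *
wblue();fresh();go([.5645,-.4062,.0125],73.3)
E
```

```text
t: 39.15
tool_pos: [0.5609, -0.3266, 0.2051]
eef_rot: [0.12, -3.137, -0.002]
wrist_force: [0.6, 0.6, 0.6]
finger_gap: 0.0577
gripper_force: 0.0
t: 39.85
tool_pos: [0.5633, -0.4042, 0.1357]
eef_rot: [-0.449, -3.107, -0.001]
wrist_force: [-0.6, -0.3, 1.0]
finger_gap: 0.0582
gripper_force: 0.0
blue [252. 196.] [ 566.3 -408.3] [32.5 56.9] yaw 164.3
fresh [349.1 194.1] [ 0.5538 -0.4021] long axis yaw 163.6 [32. 36.] 86 z 0.044
t 40.0 tcp [ 0.5646 -0.4049  0.1378] F [-0.1 -0.4 -0.3] gap 0.0578 shift [ -0.   -1.2 125.3] yaw_y 73.5 tilt 0.11 rz 0.2 or -179.8
```

```bash

python3 -m jog '[{"linear":[-0.8,-1.8,0],"angular":[0,0,-0.3]},{"linear":[0,0,25],"angular":[0,0,0]},{"linear":[0,0,25],"angular":[0,0,0]},{"linear":[0,0,25],"angular":[0,0,0]},{"linear":[0,0,25],"angular":[0,0,0]},{"linear":[0,0,15],"angular":[0,0,0]},{"linear":[0,0,10],"angular":[0,0,0]},{"linear":[0,0,0],"angular":[0,0,0]}]' 58
python3 -m jog '[{"linear":[0,0,0],"angular":[0,0,0]},{"linear":[0,0,0],"angular":[0,0,0]},{"linear":[0,0,0],"angular":[0,0,0]},{"linear":[0,0,0],"angular":[0,0,0]},{"linear":[0,0,-20],"angular":[0,0,0]},{"linear":[0,0,-35],"angular":[0,0,0]},{"linear":[0,0,-35],"angular":[0,0,0]},{"linear":[0,0,-35],"angular":[0,0,0]},{"linear":[0,0,-35],"angular":[0,0,0]},{"linear":[0,0,-35],"angular":[0,0,0]}]' 0 70
python3 -m jog '[{"linear":[0,0,0],"angular":[0,0,-6.9]},{"linear":[0,0,0],"angular":[0,0,-6.9]},{"linear":[0,0,0],"angular":[0,0,-6.9]},{"linear":[0,0,0],"angular":[0,0,0]}]'
python3 - <<'E'
from h import *
go(im(-40,-99,200),94.4)
E
```

```text
t: 40.75
tool_pos: [0.5636, -0.4066, 0.0108]
eef_rot: [-0.445, -3.109, -0.001]
wrist_force: [-0.4, 0.3, -0.2]
finger_gap: 0.0581
gripper_force: 0.0
t: 41.75
tool_pos: [0.5634, -0.4064, 0.2075]
eef_rot: [-0.445, -3.109, -0.0]
wrist_force: [0.4, 0.3, -1.6]
finger_gap: 0.0351
gripper_force: 71.5
t: 42.15
tool_pos: [0.5635, -0.4066, 0.206]
eef_rot: [0.12, -3.138, -0.001]
wrist_force: [0.2, 0.4, -1.4]
finger_gap: 0.0351
gripper_force: 71.6
t 42.1 tcp [ 0.5635 -0.4066  0.206 ] F [ 0.2  0.4 -1.4] gap 0.0351 shift [-62.9 412.2   6.2] yaw_y 94.38 tilt 0.06 rz -0.02 or 179.98
```

```bash

python3 -m jog '[{"linear":[-1,41.2,0],"angular":[0,0,0]},{"linear":[-1,41.2,0],"angular":[0,0,0]},{"linear":[-1,41.2,0],"angular":[0,0,0]},{"linear":[-1,41.2,0],"angular":[0,0,0]},{"linear":[-1,41.2,0],"angular":[0,0,0]},{"linear":[-1,41.2,0],"angular":[0,0,0]},{"linear":[-5,41.2,0],"angular":[0,0,0]},{"linear":[-12,41.2,0],"angular":[0,0,0]},{"linear":[-20,41.2,0],"angular":[0,0,0]},{"linear":[-19.9,41.2,0],"angular":[0,0,0]}]'
python3 -m jog '[{"linear":[0,0,35],"angular":[0,0,0]},{"linear":[0,0,35],"angular":[0,0,0]},{"linear":[0,0,30],"angular":[0,0,0]},{"linear":[0,0,0],"angular":[0,0,0]},{"linear":[0,0,0],"angular":[0,0,0]}]'
python3 - <<'E'
from h import *
wblue(pose()[0][2]+.032);go(im(-40,-99,42),94.4);print(im(-40,-99,0))
E
```

```text
t: 43.15
tool_pos: [0.5952, 0.0101, 0.2065]
eef_rot: [0.115, -3.139, 0.002]
wrist_force: [1.5, 0.2, -0.0]
finger_gap: 0.0352
gripper_force: 71.5
t: 43.65
tool_pos: [0.5952, 0.009, 0.1067]
eef_rot: [0.118, -3.139, -0.0]
wrist_force: [0.2, 0.1, -0.3]
finger_gap: 0.0347
gripper_force: 71.4
blue [353. 217.] [567.3  47.4] [37.5 22. ] yaw 5.0
blue [433. 215.] [564.4  88.5] [37.4 24.5] yaw 4.7
blue [255. 264.] [595.    8.1] [58.5 33.6] yaw 4.3
t 43.7 tcp [0.5962 0.0092 0.1079] F [-0.   0.5 -0.2] gap 0.0351 shift [ 1.7  0.1 65.9] yaw_y 94.32 tilt 0.13 rz -0.08 or 179.92
[0.59471307 0.00922302 0.        ]
```

```bash

python3 -m jog '[{"linear":[1.3,0.3,20],"angular":[0,0,0]},{"linear":[0,0,20],"angular":[0,0,0]},{"linear":[0,0,12],"angular":[0,0,0]},{"linear":[0,0,8],"angular":[0,0,0]},{"linear":[0,0,5],"angular":[0,0,0]},{"linear":[0,0,0],"angular":[0,0,0]},{"linear":[0,0,0],"angular":[0,0,0]}]'
python3 -m jog '[{"linear":[0,0,0],"angular":[0,0,0]},{"linear":[0,0,0],"angular":[0,0,0]},{"linear":[0,0,0],"angular":[0,0,0]},{"linear":[0,0,-15],"angular":[0,0,0]},{"linear":[0,0,-30],"angular":[0,0,0]},{"linear":[0,0,-30],"angular":[0,0,0]},{"linear":[0,0,-30],"angular":[0,0,0]},{"linear":[0,0,-30],"angular":[0,0,0]},{"linear":[0,0,-30],"angular":[0,0,0]},{"linear":[0,0,0],"angular":[0,0,0]}]' 46
python3 -m jog '[{"linear":[30,0,0],"angular":[0,0,0]},{"linear":[30,0,0],"angular":[0,0,0]},{"linear":[30,0,0],"angular":[0,0,0]},{"linear":[0,0,0],"angular":[0,0,0]}]'
python3 - <<'E'
from h import *
p,d=snap('wrist','w4');c=optics.get_calibration('wrist')
for n,px in []: pass
wblue(.074);go(im(-183,0,200),4.4);print(pose()[2]['qpos'])
E
```

```text
t: 44.4
tool_pos: [0.5949, 0.0092, 0.0432]
eef_rot: [-0.12, 3.137, -0.001]
wrist_force: [-2.5, -0.1, 5.5]
finger_gap: 0.0349
gripper_force: 72.2
t: 45.4
tool_pos: [0.5969, 0.0103, 0.2122]
eef_rot: [-0.12, 3.13, -0.0]
wrist_force: [1.0, -0.1, 0.5]
finger_gap: 0.0459
gripper_force: 0.0
t: 45.8
tool_pos: [0.5001, 0.0017, 0.2059]
eef_rot: [0.121, -3.135, 0.005]
wrist_force: [1.1, -0.8, -0.4]
finger_gap: 0.0462
gripper_force: 0.0
blue [372. 256.] [579.7 137.6] [46.9 34.3] yaw 3.9
blue [256. 266.] [596.4   9. ] [60.  34.8] yaw 4.5
t 45.9 tcp [0.504  0.0019 0.2068] F [-0.2  0.1 -0.9] gap 0.0459 shift [52.  99.3  6.6] yaw_y 94.38 tilt 0.08 rz 89.98 or -90.02
[ 0.68892072  0.24183277 -0.89526398  1.8915419   0.21218192  1.10555758
  1.35920689]
```

View pics/w4.png

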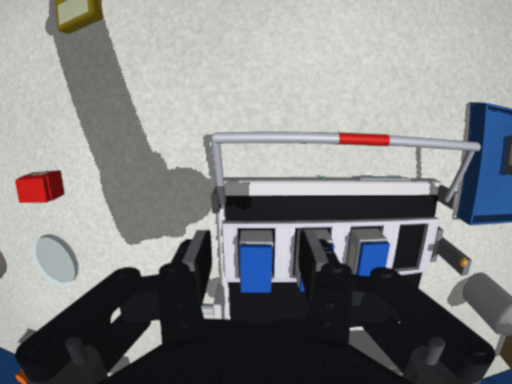

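All three fresh cassettes sit in bays 1 to 3 (caps at (256,266), (310,270) and (372,256)), bay 4 is empty, and the dish at (56,258) is where it was. The keeper's sleeve is at (363,139). I turn and approach it.

```bash

python3 -m jog '[{"linear":[0,0,0],"angular":[0,0,8.5]},{"linear":[0,0,0],"angular":[0,0,8.5]},{"linear":[0,0,0],"angular":[0,0,8.5]},{"linear":[0,0,0],"angular":[0,0,8.5]},{"linear":[0,0,0],"angular":[0,0,8.5]},{"linear":[0,0,0],"angular":[0,0,8.5]},{"linear":[0,0,0],"angular":[0,0,8.5]},{"linear":[0,0,0],"angular":[0,0,8.5]},{"linear":[0,0,0],"angular":[0,0,8.5]},{"linear":[0,0,0],"angular":[0,0,8.5]}]' 40
python3 -m jog '[{"linear":[0,0,0],"angular":[0,0,5]},{"linear":[50,-25,0],"angular":[0,0,0]},{"linear":[49,-27,0],"angular":[0,0,0]},{"linear":[0,0,20],"angular":[0,0,0]},{"linear":[0,0,20],"angular":[0,0,0]},{"linear":[0,0,0],"angular":[0,0,0]},{"linear":[0,0,0],"angular":[0,0,0]}]'
python3 - <<'E'
from h import *
p,d=snap('wrist');c=optics.get_calibration('wrist')
hsv=cv2.cvtColor(p,cv2.COLOR_RGB2HSV);m=cv2.inRange(hsv,(0,150,80),(4,255,255))|cv2.inRange(hsv,(174,150,80),(180,255,255))
n,l,st,ce=cv2.connectedComponentsWithStats(m)
for i in range(1,n):
    if st[i,4]>60: print(ce[i],st[i],toim(wcast(ce[i],.081,c)).round(1))
go(im(-183,0,72),4.4)
a=np.linspace(2.745,.475+.25,25);print(np.c_[79*np.diff(np.cos(a)),-79*np.diff(np.sin(a))].round(1).tolist())
a=np.linspace(.725,.475,5);print(np.c_[79*np.diff(np.cos(a)),-79*np.diff(np.sin(a))].round(1).tolist())
E
```

```text
t: 46.9
tool_pos: [0.5054, 0.0027, 0.2065]
eef_rot: [2.039, 2.39, 0.002]
wrist_force: [0.7, -0.5, -0.1]
finger_gap: 0.0401
gripper_force: 0.0
t: 47.6
tool_pos: [0.4518, 0.0873, 0.1667]
eef_rot: [-2.134, -2.305, -0.001]
wrist_force: [-0.1, -0.1, 0.9]
finger_gap: 0.04
gripper_force: 0.0
[249.88437103 187.68996188] [244 156  13  63 787] [-179.9   -3.5   81. ]
t 47.6 tcp [0.4522 0.0873 0.1672] F [ 0.2  0.  -0.2] gap 0.0401 shift [10.2 -7.  95.2] yaw_y 4.38 tilt 0.08 rz -0.02 or 179.98
[[2.8, -6.0], [3.3, -5.8], [3.8, -5.5], [4.2, -5.1], [4.7, -4.7], [5.0, -4.3], [5.4, -3.9], [5.7, -3.4], [6.0, -2.9], [6.2, -2.4], [6.4, -1.9], [6.5, -1.4], [6.6, -0.8], [6.6, -0.3], [6.6, 0.3], [6.6, 0.9], [6.5, 1.4], [6.4, 2.0], [6.2, 2.5], [5.9, 3.0], [5.7, 3.5], [5.3, 3.9], [5.0, 4.4], [4.6, 4.8]]
[[3.2, 3.8], [2.9, 4.0], [2.7, 4.2], [2.4, 4.3]]
```

```bash

python3 -m jog '[{"linear":[9,-5.5,0],"angular":[0,0,0]},{"linear":[0,0,25],"angular":[0,0,0]},{"linear":[0,0,25],"angular":[0,0,0]},{"linear":[0,0,25],"angular":[0,0,0]},{"linear":[0,0,20],"angular":[0,0,0]},{"linear":[0,0,0],"angular":[0,0,0]}]'
python3 -m jog '[{"linear":[0,0,0],"angular":[0,0,0]},{"linear":[0,0,0],"angular":[0,0,0]},{"linear":[0,0,0],"angular":[0,0,0]},{"linear":[0,0,0],"angular":[0,0,0]},{"linear":[0,0,0],"angular":[0,0,0]},{"linear":[0,0,0],"angular":[0,0,0]}]' 0 50
python3 -m jog '[{"linear":[0,2.8,-6],"angular":[0,0,0]},{"linear":[0,3.3,-5.8],"angular":[0,0,0]},{"linear":[0,3.8,-5.5],"angular":[0,0,0]},{"linear":[0,4.2,-5.1],"angular":[0,0,0]},{"linear":[0,4.7,-4.7],"angular":[0,0,0]},{"linear":[0,0,0],"angular":[0,0,0]}]'
python3 - <<'E'
from h import *
q=toim(pose()[0]);print(q,pose()[2]['wrist_force'],np.arctan2(q[2]+9-50,q[0]+110)-.475,np.hypot(q[2]+9-50,q[0]+110))
E
```

```text
t: 48.25
tool_pos: [0.4431, 0.0955, 0.0701]
eef_rot: [-2.132, -2.303, 0.005]
wrist_force: [0.5, -0.1, -0.4]
finger_gap: 0.0402
gripper_force: 0.0
t: 48.85
tool_pos: [0.4465, 0.096, 0.0722]
eef_rot: [2.133, 2.304, 0.005]
wrist_force: [5.1, 2.0, -0.9]
finger_gap: 0.0078
gripper_force: 48.6
t: 49.45
tool_pos: [0.465, 0.0975, 0.0979]
eef_rot: [2.135, 2.305, 0.006]
wrist_force: [9.0, 3.4, -14.7]
finger_gap: 0.0076
gripper_force: 48.9
[-162.51356152   -0.99693581   97.91630358] [  8.95375629   3.40162304 -14.68807671] 1.8409827185172367 77.44120193165875
```

```bash

python3 -m jog '[{"linear":[0,5,-4.3],"angular":[0,0,0]},{"linear":[0,5.4,-3.9],"angular":[0,0,0]},{"linear":[0,5.7,-3.4],"angular":[0,0,0]},{"linear":[0,6,-2.9],"angular":[0,0,0]},{"linear":[0,6.2,-2.4],"angular":[0,0,0]},{"linear":[0,6.4,-1.9],"angular":[0,0,0]},{"linear":[0,6.5,-1.4],"angular":[0,0,0]},{"linear":[0,6.6,-0.8],"angular":[0,0,0]},{"linear":[0,6.6,-0.3],"angular":[0,0,0]},{"linear":[0,0,0],"angular":[0,0,0]}]'
python3 - <<'E'
from h import *
q=toim(pose()[0]);print(q,pose()[2]['wrist_force'],np.arctan2(q[2]+9-50,q[0]+110)-.475,np.hypot(q[2]+9-50,q[0]+110))
E
```

```text
t: 50.45
tool_pos: [0.5177, 0.1017, 0.1204]
eef_rot: [-2.134, -2.304, 0.002]
wrist_force: [-3.0, 3.5, -1.6]
finger_gap: 0.008
gripper_force: 49.0
[-109.73528044   -0.87729673  120.36296134] [-3.04583012  3.48577212 -1.63929196] 1.0924607837305054 79.36340283294858
```

```bash

python3 -m jog '[{"linear":[0,6.6,0.3],"angular":[0,0,0]},{"linear":[0,6.6,0.9],"angular":[0,0,0]},{"linear":[0,6.5,1.4],"angular":[0,0,0]},{"linear":[0,6.4,2],"angular":[0,0,0]},{"linear":[0,6.2,2.5],"angular":[0,0,0]},{"linear":[0,5.9,3],"angular":[0,0,0]},{"linear":[0,5.7,3.5],"angular":[0,0,0]},{"linear":[0,5.3,3.9],"angular":[0,0,0]},{"linear":[0,5,4.4],"angular":[0,0,0]},{"linear":[0,4.6,4.8],"angular":[0,0,0]}]'
python3 -m jog '[{"linear":[0,0,0],"angular":[0,0,0]},{"linear":[0,3.2,3.8],"angular":[0,0,0]},{"linear":[0,2.9,4],"angular":[0,0,0]},{"linear":[0,2.7,4.2],"angular":[0,0,0]},{"linear":[0,2.4,4.3],"angular":[0,0,0]},{"linear":[0,0,0],"angular":[0,0,0]},{"linear":[0,0,0],"angular":[0,0,0]}]'
python3 - <<'E'
from h import *
q=toim(pose()[0]);print(q,pose()[2]['wrist_force'],np.arctan2(q[2]+9-50,q[0]+110)-.475,np.hypot(q[2]+9-50,q[0]+110))
E
```

```text
t: 51.45
tool_pos: [0.5769, 0.1063, 0.0933]
eef_rot: [-2.134, -2.305, -0.001]
wrist_force: [-3.4, 2.3, 2.2]
finger_gap: 0.0075
gripper_force: 50.1
t: 52.15
tool_pos: [0.5865, 0.1064, 0.0787]
eef_rot: [-2.135, -2.304, 0.005]
wrist_force: [-10.4, 1.7, 15.9]
finger_gap: 0.0075
gripper_force: 51.8
[-40.70583677  -1.47674834  78.71276507] [-10.43463342   1.73361843  15.87936447] 0.023411413848759444 78.89191153911278
```

```bash

python3 -m jog '[{"linear":[0,0,0],"angular":[0,0,0]},{"linear":[0,0,0],"angular":[0,0,0]},{"linear":[0,0,-20],"angular":[0,0,0]},{"linear":[0,0,-20],"angular":[0,0,0]},{"linear":[0,0,0],"angular":[0,0,0]},{"linear":[0,0,0],"angular":[0,0,0]}]' 40
python3 -m jog '[{"linear":[0,0,0],"angular":[0,0,0]},{"linear":[0,0,0],"angular":[0,0,0]},{"linear":[0,0,0],"angular":[0,0,0]},{"linear":[0,0,0],"angular":[0,0,0]},{"linear":[0,0,0],"angular":[0,0,0]}]' 0
python3 - <<'E'
from h import *
p,d=snap('wrist','w5');go(im(-40,0,91))
p,d=snap('side','side5',crop=(200,90,400,230),scale=3.5)
E
```

```text
t: 52.75
tool_pos: [0.5883, 0.1052, 0.1167]
eef_rot: [2.135, 2.302, -0.0]
wrist_force: [0.8, -1.0, -0.2]
finger_gap: 0.0397
gripper_force: 0.0
t: 53.25
tool_pos: [0.5875, 0.1064, 0.1166]
eef_rot: [-2.134, -2.305, 0.0]
wrist_force: [0.2, -0.8, 0.2]
finger_gap: -0.0
gripper_force: 0.0
t 53.3 tcp [0.5876 0.1065 0.1168] F [-0.  -0.7 -0.1] gap -0.0001 shift [ 1.5 -0.4 25.8] yaw_y 4.4 tilt 0.01
```

View pics/w5.png

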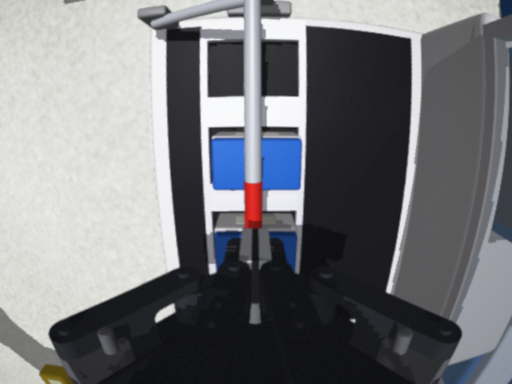

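The bar lies over the cassettes at column 253, with the closed fingers right above it. I press gently to make sure it has snapped.

```bash

python3 -m jog '[{"linear":[1.5,0,8],"angular":[0,0,0]},{"linear":[0,0,8],"angular":[0,0,0]},{"linear":[0,0,6],"angular":[0,0,0]},{"linear":[0,0,2],"angular":[0,0,0]},{"linear":[0,0,1],"angular":[0,0,0]},{"linear":[0,0,1],"angular":[0,0,0]},{"linear":[0,0,0],"angular":[0,0,0]},{"linear":[0,0,0],"angular":[0,0,0]}]'
python3 -m jog '[{"linear":[0,0,1],"angular":[0,0,0]},{"linear":[0,0,1],"angular":[0,0,0]},{"linear":[0,0,0],"angular":[0,0,0]},{"linear":[0,0,0],"angular":[0,0,0]}]'
python3 - <<'E'
from h import *
go(im(-40,0,91))
E
```

```text
t: 54.15
tool_pos: [0.5878, 0.108, 0.0911]
eef_rot: [2.134, 2.305, 0.001]
wrist_force: [0.4, -0.2, -0.1]
finger_gap: 0.0
gripper_force: 0.2
t: 54.55
tool_pos: [0.5879, 0.108, 0.0908]
eef_rot: [2.134, 2.304, -0.0]
wrist_force: [-3.9, -1.6, 10.5]
finger_gap: 0.0002
gripper_force: 5.4
t 54.5 tcp [0.5879 0.108  0.0908] F [-3.9 -1.6 10.5] gap 0.0002 shift [-0.  -0.8 -0.2] yaw_y 4.38 tilt 0.08
```

```bash

python3 -m jog '[{"linear":[0,0,-20],"angular":[0,0,0]},{"linear":[0,0,-40],"angular":[0,0,0]},{"linear":[0,0,-40],"angular":[0,0,0]},{"linear":[0,-40,-20],"angular":[0,0,0]},{"linear":[0,-40,0],"angular":[0,0,0]},{"linear":[0,-40,0],"angular":[0,0,0]},{"linear":[40,0,0],"angular":[0,0,0]},{"linear":[40,0,0],"angular":[0,0,0]},{"linear":[40,0,0],"angular":[0,0,0]},{"linear":[40,0,0],"angular":[0,0,0]}]'
python3 - <<'E'
from h import *
p,d=snap('side','side6',crop=(140,60,390,250),scale=3)
p,d=snap('top')
for n in ('keeper_bar','prop_tip','socket'):
    for r in optics.tip_of('top',n)[:1]: print(n,r['p'],toim(cast('top',r['pixel'],dict(keeper_bar=.086).get(n,.263))).round(0))
fresh()
hsv=cv2.cvtColor(p,cv2.COLOR_RGB2HSV)
m=cv2.inRange(hsv,(5,150,100),(18,255,255));n,l,st,ce=cv2.connectedComponentsWithStats(m)
print([(ce[i].round(0).tolist(),st[i,4]) for i in range(1,n) if st[i,4]>40])
E
```

```text
t: 55.55
tool_pos: [0.4556, 0.2595, 0.2092]
eef_rot: [2.135, 2.303, 0.001]
wrist_force: [0.0, 0.1, 0.1]
finger_gap: 0.0002
gripper_force: 0.0
keeper_bar 0.84 [-39.  11.  86.]
prop_tip 0.55 [  68. -138.  263.]
socket 0.79 [  78. -153.  263.]
fresh [235.7 189. ] [0.5796 0.0101] long axis yaw 95.8 [24. 35.] 65 z 0.074
[([245.0, 140.0], np.int32(98)), ([264.0, 146.0], np.int32(69))]
```

View pics/side6.png

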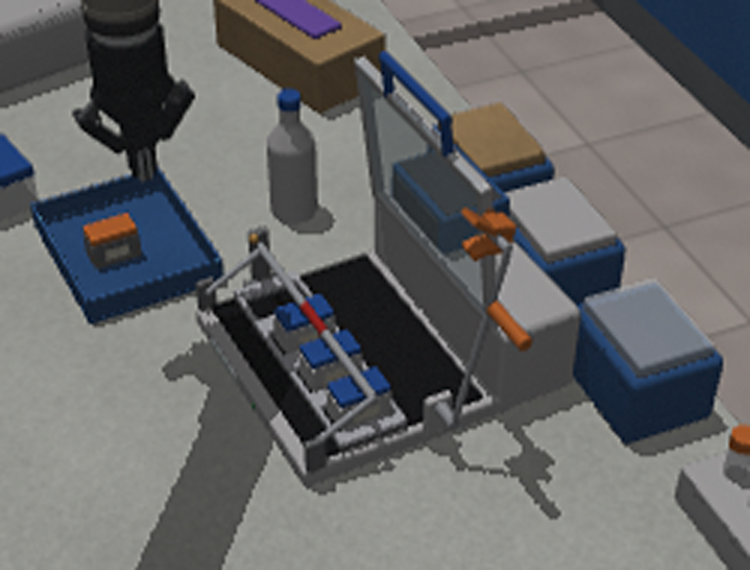

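The side view shows the job finished:
- The prop tip is in the fork at (490,240) and the hood is open.
- The used cassette is in the tray at (112,240).
- The three fresh cassettes are in bays at (300,315), (330,350) and (358,388), under the shut keeper.
- The robot is clear of everything.

```bash
python3 -c "
from workcell import job;print(job.job_done())"
```

```text
the job is handed in; nothing more can be done
None
```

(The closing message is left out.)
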